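# Lay out the bench for a small recrystallisation

## Task

Lay the bench out for a small recrystallisation. First stand the empty aluminium heating block centred on the hotplate's round plate; with it there, put the large vial in its wide well and the small vial in its narrow well, both fully down. Stand the conical flask on the bench between the hotplate and the balance, level with the middle of the hotplate's plate and with about 40 mm of clear bench between it and the hotplate's casing, stand the lidded weighing bottle in the middle of the balance pan, and keep all the glassware and jars upright throughout.

Things in the scene. Friction and masses are not known exactly. Their poses are not given: they have to be found in the camera images.
- hotplate: Hotplate stirrer, fixed, left or right on the bench: two knobs, round white plate 135 mm across, flat top at z = 80 mm. Grey casing 58 mm high, 150 mm wide (sides at y = +-75 mm), reaching 141 mm to its front (-x, black sloping panel) and 75 mm to its back. Origin on the bench under the plate's centre; x to its back, y to its left.
- balance: Top-pan balance, fixed, on the other side of the bench: white casing 50 mm high, 170 mm wide (y), reaching 144 mm to its front (-x, dark display) and 85 mm to its back; round steel pan 120 mm across, rigid, flat top at z = 72 mm. Origin on the bench under the pan's centre; x to its back, y to its left.
- block: Aluminium heating block, loose, 0.45 kg, 90 (x) by 60 (y) by 40 mm high; grip across the 60 mm. Two round blind wells in its top, 27 mm deep (floor at z = 13 mm), 2 mm chamfer: wide, 33 mm across, at x = +21 mm, y = 0; narrow, 22 mm across, at x = -27 mm, y = 0. Origin at the centre of the underside. Starts with its long side within 25 degrees of world x.
- vial_big: Large vial, loose, about 30 g: upright straight glass cylinder 28 mm across and 61 mm tall with a black ribbed screw cap (top 15 mm) of the same width. Origin at the centre of the underside, z up. Belongs in the wide well, where its top 34 mm stand out of the block.
- vial_small: Small vial, loose, about 14 g: upright straight glass cylinder 17 mm across and 60 mm tall with a black ribbed screw cap (top 15 mm) of the same width. Origin at the centre of the underside, z up. Belongs in the narrow well, where its top 33 mm stand out of the block.
- flask: Conical flask, loose, about 80 g, open clear glass, 108 mm tall: base 64 mm across, narrowing to 31 mm at 66 mm height; straight frosted neck 29 mm across from 73 to 100 mm height, with a thin bead 31 mm across at the rim. Origin at the centre of the underside, z up. Grip it by the neck.
- weighing_bottle: Weighing bottle, loose, about 45 g: low glass cylinder 42 mm across with a frosted lid, 38 mm tall up to the lid's shoulder, and a small knob 16 mm across on top, 55 mm tall in all; a white layer on its floor. The lid does not come off. Origin at the centre of the underside, z up.
- amber_jar: Bystander: squat brown glass jar with a black lid, loose, 44 mm across, 50 mm tall, standing in the gap between the two instruments. Origin at the centre of the underside, z up.
- white_jar: Bystander: squat clear glass jar with a white lid, loose, 40 mm across, 46 mm tall, standing behind the brown jar. Origin at the centre of the underside, z up.
- tube_jar: Bystander: open glass jar 56 mm across and 60 mm tall with three thin capped glass tubes leaning in it, about 125 mm tall in all, loose, standing behind the white-lidded jar. Origin at the centre of the underside, z up.

How it is judged:
By the outcome, as a careful person would: the job done as asked, in the order asked, and still so for the second after the job is handed in, with the robot touching nothing.
It also fails if it takes over 120 s, if anything falls off the work surface, if the arm or the gripper's body presses on something with over 40 N, if the wrist force passes 120 N, or if a joint passes its speed limit or range.

## Robot

A 6-joint arm with a two-finger parallel gripper is mounted at the origin on the work surface. World frame = base frame: x ahead of the robot, y to its left, z up, the work surface at z = 0. Lengths are in m, angles in rad, forces in N, time in s.
With the tool pointing down it reaches from about 0.3 to 0.75 m from the base axis. Payload 8.5 kg.
Tool frame: the origin (TCP) lies between the finger pads; the fingertips stand 11 mm ahead of it and the grasp point (between the pads) lies 8 mm behind it; y points along the fingers, z is the direction in which the jaws open and shut, and the axes are right-handed (so a half turn about y gives the same grasp; the last joint's range is limited). The gripper opens to 88 mm and grips with 3 to 60 N. Pads are 18 mm wide; open, the fingers measure 123 mm over their backs; the gripper's body (75 mm by 187 mm) begins 45 mm behind the grasp point.
Start: joints at [-1.535, 0.381, 1.297, -0, 1.464, -0.215], TCP at [0.136, -0.533, 0.25] pointing down, gripper open.
Joint ranges: [-3.11, 3.11], [-0.89, 2.33], [0.22, 2.48], [-1.42, 4.56], [0.17, 2.85], [-2.88, 2.88]. Speed limits (rad/s): [2.39, 2.39, 3.14, 3.14, 3.14, 3.14].

## Interface

Orientations are given as a unit quaternion [x, y, z, w].
In Python, from plant import env gives the robot as it stands.
- The arm moves only by the tool apply_moves, never from a script. Its argument "series" is a list of rows, each a list of 7 numbers: the turn, a rotation vector about the tool's x, y, z in degrees, then the shift along the tool's x, y, z in mm, then the closure, from -1 (fully open) to 1 (shut). A call has 1 to 10 rows; each row shifts and turns the pose as measured when the row begins, along the tool's axes as they then stand; what a row does not reach is not made up. A row lasts 1/8 s, in which the tool goes at most 62.5 mm and 10.7 degrees, less where a joint would pass 70% of its speed; a pose out of reach is approached as far as the arm can. A call is refused whole if a number of a shift passes 62.5 or a number of a turn 10.7, either way. A call with a gripper value outside its range is refused whole. The fingers move at their own pace and stop on an object; the grip force is fixed at half the most. Time passes only in rows, so rows that do not move let the fingers close. It gives the time, the measured TCP pose, the force and the opening at its end, in the units of the state.
- env.get_state(): the state, without advancing time (a new reading comes with each control period).
- env.grab_frame(name): name is "scene" or "top"; returns a dict with "img" (400x640x3 uint8, red, green, blue), "camera_matrix" (3x3 intrinsics, pixels), "k1" (the pictures are not rectified: a ray, as slopes to the right and down, at radius r is drawn at 1 + k1 r^2 times it, then the intrinsics apply), "view" (4x4, takes a point from world to camera coordinates). Camera axes: x right, y up, looking along -z (the intrinsics and any distortion apply to the point x, -y, -z); pixel columns grow to the right and rows downward; lengths in m; the calibration is good to about 2 mm. A picture is of the moment at which its call begins. There is no depth.
- env.job_done(): hands the job in, once; it reports no verdict.
The state is a dict: "time_s": time; "joint_pos": joint angles; "qvel": joint speeds; "tau": joint torques, N m; "ee_pos": TCP position; "ee_rot": TCP orientation; "ft_force": force on the tool from outside, world axes, zero at the start; "torque": the same for the moment, N m; "finger_gap": opening from 0.0 (shut) to 1.0 (fully open).
Only numpy, scipy, OpenCV 4.12 (cv2) and the standard library are available. Lean on these libraries where they do the work, as an engineer would, in place of code of your own. Each camera call takes 0.05 s, during which the arm holds its last target.

## Working session

There is one attempt and no reset: what is moved stays moved. The work goes in short steps, Python scripts to look and compute and a tool call to move; the robot and the scene stay as the last step left them, time stands still between calls to the robot, and variables do not carry over. Pictures are saved under pics/ and viewed, and the job is handed in when it is done.

Besides the shell and the picture viewer there is one more tool, called after "Call:" as name(argument=value, ...), one argument or row to a line, values as JSON. apply_moves: Moves the arm, as the interface text tells. Its arguments: {"type":"object","properties":{"series":{"type":"array","items":{"type":"array","items":{"type":"number"}}}},"required":["series"]}

```bash
ls; mkdir -p pics; python3 - <<'E'
from plant import env
import cv2,json
s=env.get_state();print(s)
for n in("scene","top"):
    f=env.grab_frame(n);cv2.imwrite(f"pics/{n}0.png",cv2.cvtColor(f["img"],cv2.COLOR_RGB2BGR))
    print(n,f["camera_matrix"],f["k1"],f["view"])
E
```

```text
pics
{'time_s': 0.0, 'joint_pos': array([-1.53531015e+00,  3.81196053e-01,  1.29826382e+00,  5.42720054e-05,
        1.46356687e+00, -2.15265045e-01]), 'qvel': array([-0.00107602,  0.0010448 , -0.00023441,  0.00039749,  0.00019283,
       -0.00018059]), 'tau': array([-1.08917368e-04, -4.37929666e+01, -2.24554414e+01,  7.13273697e-02,
        3.52680206e-02, -1.10973458e-04]), 'ee_pos': array([ 0.13649226, -0.53252828,  0.24913669]), 'ee_rot': array([-0.08835528,  0.70205988, -0.70105335,  0.08848431]), 'ft_force': array([-0.31769992, -0.61406329,  1.06420947]), 'torque': array([ 0.00233292, -0.01576534, -0.0196951 ]), 'finger_gap': 0.9989209976413381}
scene [[458.45940431   0.         313.01313986]
 [  0.         458.45940431 200.53631878]
 [  0.           0.           1.        ]] -0.12233487562201753 [[ 0.08334317  0.99651371  0.00378746 -0.03703199]
 [-0.5347437   0.04151538  0.84399387  0.25717378]
 [ 0.84089422 -0.07236645  0.53633945 -1.42354804]
 [ 0.          0.          0.          1.        ]]
top [[433.32488923   0.         318.86666223]
 [  0.         433.32488923 196.19817415]
 [  0.           0.           1.        ]] -0.09144006424079101 [[-0.00821523 -0.99994919 -0.00584254 -0.00460272]
 [ 0.99591271 -0.00870734  0.08990027 -0.55776018]
 [-0.08994657 -0.00508011  0.99593364 -0.9697544 ]
 [ 0.          0.          0.          1.        ]]
```

View pics/scene0.png

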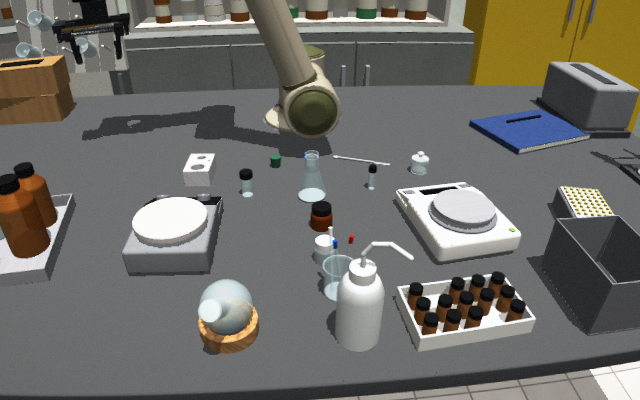

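View pics/top0.png

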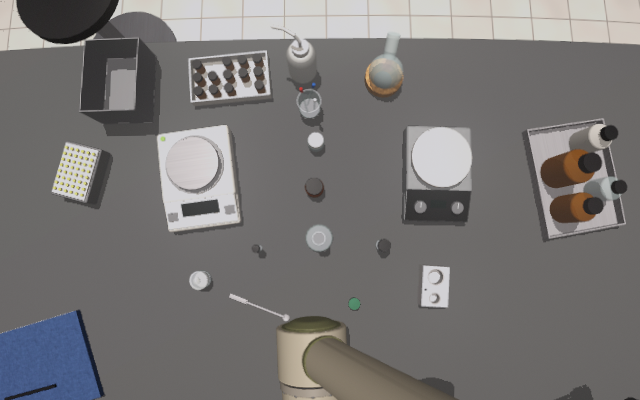

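```bash
cat > h.py <<'E'
import numpy as np,cv2,json
from plant import env
def grab(n,save=None):
    f=env.grab_frame(n)
    if save: cv2.imwrite(f"pics/{save}.png",cv2.cvtColor(f["img"],cv2.COLOR_RGB2BGR))
    return f
def ray(f,px):
    p=cv2.undistortPoints(np.array(px,float).reshape(-1,1,2),f["camera_matrix"],np.array([f["k1"],0,0,0.])).reshape(-1,2)
    d=np.c_[p[:,0],-p[:,1],-np.ones(len(p))]
    R=f["view"][:3,:3];t=f["view"][:3,3]
    return -R.T@t,d@R
def plane(f,px,z):
    o,d=ray(f,px); return o+d*((z-o[2])/d[:,2])[:,None]
def proj(f,P):
    P=np.array(P,float).reshape(-1,3);R=f["view"][:3,:3];t=f["view"][:3,3]
    c=P@R.T+t; F=np.diag([1,-1,-1.])
    return cv2.projectPoints(c@F,np.zeros(3),np.zeros(3),f["camera_matrix"],np.array([f["k1"],0,0,0.]))[0].reshape(-1,2)
def crop(f,x0,y0,x1,y1,k,save):
    im=cv2.cvtColor(f["img"],cv2.COLOR_RGB2BGR)[y0:y1,x0:x1]
    cv2.imwrite(f"pics/{save}.png",cv2.resize(im,None,fx=k,fy=k,interpolation=cv2.INTER_CUBIC))
E
python3 - <<'E'
from h import *
f=grab("top"); crop(f,150,80,350,230,4,"t1"); crop(f,300,110,500,260,4,"t2"); crop(f,180,200,340,320,5,"t3");crop(f,340,210,500,330,5,"t4")
f=grab("scene"); crop(f,160,130,320,250,5,"s1"); crop(f,290,130,450,250,5,"s2");crop(f,110,180,270,300,5,"s3");crop(f,380,160,540,280,5,"s4")
E
```

```text
(no output)
```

View pics/t1.png

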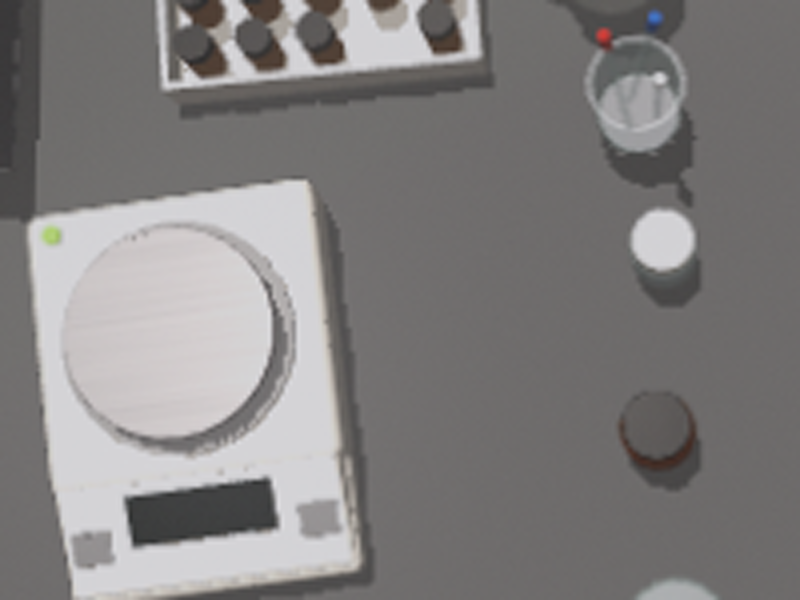

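View pics/t2.png

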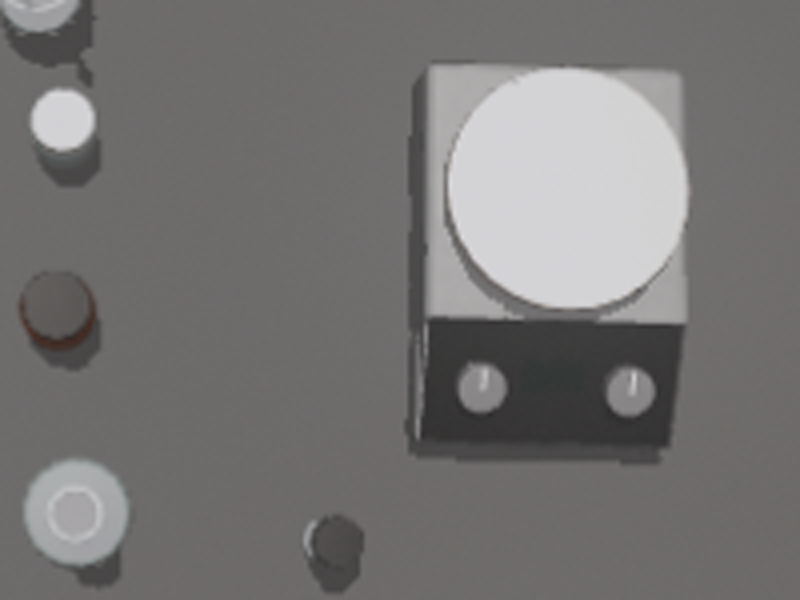

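View pics/t3.png

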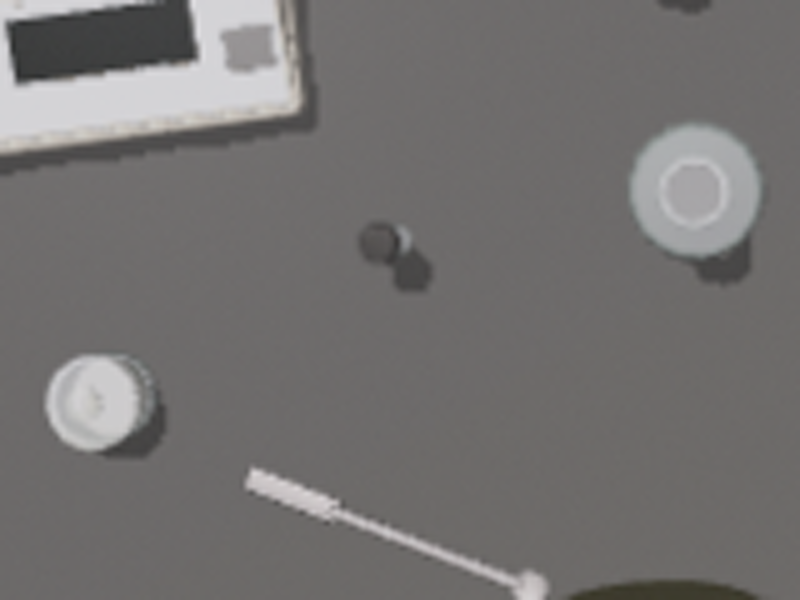

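View pics/t4.png

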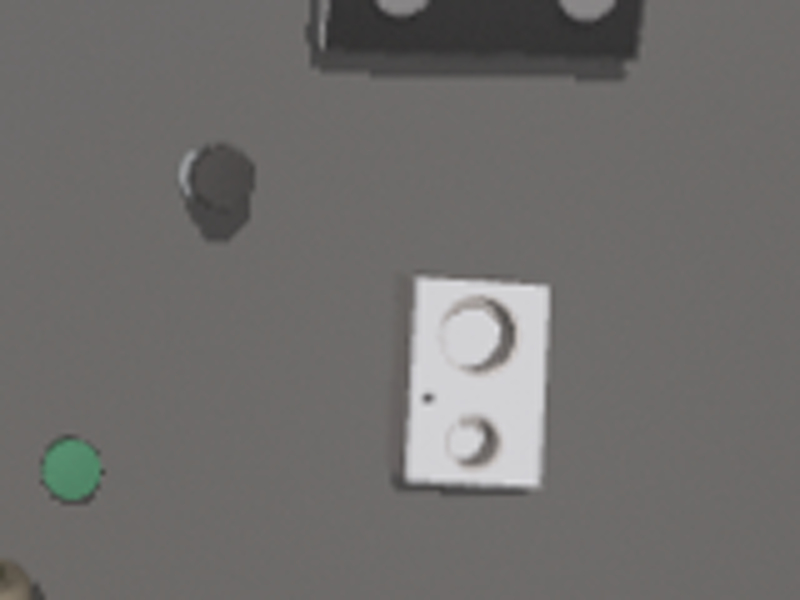

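View pics/s1.png

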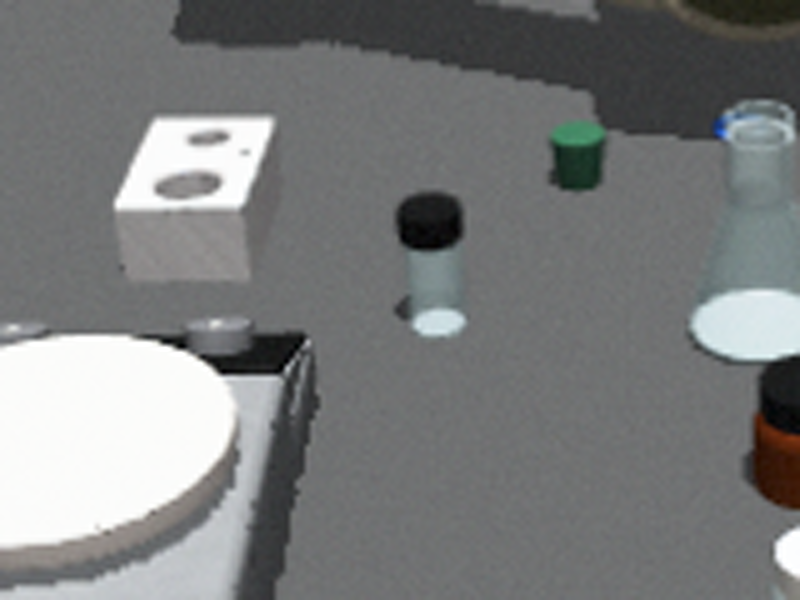

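View pics/s2.png

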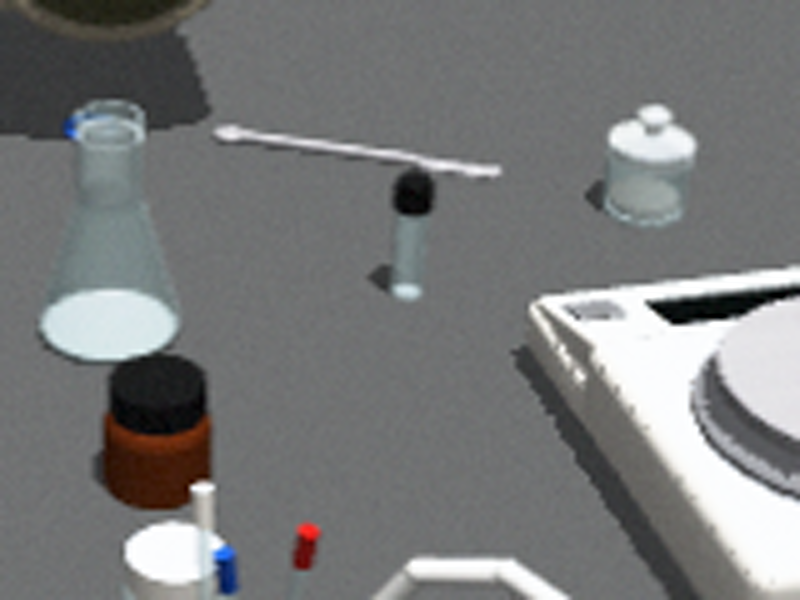

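```bash
python3 - <<'E'
from h import *
np.set_printoptions(precision=4,suppress=True)
f=grab("top");im=f["img"].astype(int);g=im.mean(2)
def comp(mask,seed):
    n,l=cv2.connectedComponents(mask.astype(np.uint8),connectivity=4);return l==l[seed[1],seed[0]]
def circ(mask,z):
    c=max(cv2.findContours(mask.astype(np.uint8),0,1)[0],key=len).reshape(-1,2).astype(float)
    # z-plane points; hull
    P=plane(f,c,z)[:,:2];h=cv2.convexHull(P.astype(np.float32)).reshape(-1,2)
    (x,y),r=cv2.minEnclosingCircle(h);M=cv2.moments(h);return (M['m10']/M['m00'],M['m01']/M['m00']),(x,y),2*r
for t in (195,205,212):print("plate",t,circ(comp(g>t,(441,157)),.08))
print(g[163,150:240].astype(int)); print(g[157,400:475].astype(int))
print("block")
for t in(170,190):
    m=comp(g>t,(435,286)) if g[286,435]>t else comp(g>t,(430,300))
    c=max(cv2.findContours(m.astype(np.uint8),0,1)[0],key=len).reshape(-1,2)
    P=plane(f,c,.04)[:,:2];r=cv2.minAreaRect((P*1000).astype(np.float32));print(t,r)
for n,p,z in [("vb",(384.2,245),.061),("vs",(256,248.4),.060),("flask",(318.8,238.2),.108),("wb",(198.6,280.4),.038),("wbknob",(198.6,280.4),.055),("amber",(314.4,186.8),.05),("white",(315.6,140),.046),("tube",(309,101),.06),("pan",(192,162.5),.072),("well w",(435.6,277.0),.04),("well n",(434.3,298.2),.04)]: print(n,plane(f,[p],z)[0])
s=grab("scene")
for n,p in [("vb",(160+439/5,130+322/5)),("vs",(290+406/5,130+291/5)),("flask",(290+109/5,130+325/5)),("wb",(290+645/5,130+202/5))]: print("scene base",n,plane(s,[p],0)[0])
# axis triangulation via cap tops
for n,p,z in [("vb",(160+430/5,130+205/5),.061),("vs",(290+414/5,130+178/5),.06),("flask",(290+112/5,130+112/5),.108),("wb",(290+653/5,130+115/5),.055)]: print("scene top",n,plane(s,[p],z)[0])
E
```

```text
plate 195 ((0.6382941430820487, -0.2803149358231254), (0.6386570930480957, -0.28041642904281616), 0.1335383802652359)
plate 205 ((0.6385315346615419, -0.2801549290836371), (0.6382924914360046, -0.2801743447780609), 0.13164542615413666)
plate 212 ((0.5728625434773122, -0.0068262404491591855), (0.6186733841896057, -0.006668712478131056), 1.788691520690918)
[111 111 111 112 112 111 112 111 107 174 211 212 212 212 212 197 195 198
 198 199 200 200 199 200 199 200 200 200 200 200 200 201 202 202 202 203
 203 204 204 205 205 204 205 205 206 206 206 207 207 208 208 209 209 209
 209 209 209 209 209 209 209 210 210 210 211 211 212 209 116 104 111 122
 170 148 212 212 212 212 212 211 206 185 132 103  97  83  83  94 114 114]
[111 110  79  76  76  80 110 146 163 174 170 116 205 212 211 211 211 211
 211 211 211 211 212 211 211 211 211 212 212 211 212 212 212 211 212 212
 211 212 211 212 212 211 211 211 211 212 211 211 211 211 211 211 211 211
 211 211 211 211 211 210 211 210 211 210 210 210 210 210 210 210 210 190
 139 111 112]
block
170 ((352.1611328125, -268.25469970703125), (60.33280944824219, 89.47351837158203), 85.29500579833984)
190 ((352.05279541015625, -268.4243469238281), (59.219451904296875, 88.42339324951172), 85.16632080078125)
vb [ 0.4456 -0.1521  0.061 ]
vs [0.4404 0.1298 0.06  ]
flask [ 0.4622 -0.0089  0.108 ]
wb [0.3683 0.2633 0.038 ]
wbknob [0.3701 0.2585 0.055 ]
amber [0.5767 0.0004 0.05  ]
white [ 0.6844 -0.0031  0.046 ]
tube [0.7718 0.0111 0.06  ]
pan [0.6312 0.2722 0.072 ]
well w [ 0.3721 -0.2697  0.04  ]
well n [ 0.325  -0.2657  0.04  ]
scene base vb [ 0.4433 -0.1487  0.    ]
scene base vs [0.4378 0.1365 0.    ]
scene base flask [ 0.4572 -0.0038  0.    ]
scene base wb [0.361  0.2733 0.    ]
scene top vb [ 0.444  -0.1483  0.061 ]
scene top vs [0.4386 0.1357 0.06  ]
scene top flask [ 0.4585 -0.0029  0.108 ]
scene top wb [0.3735 0.2667 0.055 ]
```

View pics/s3.png

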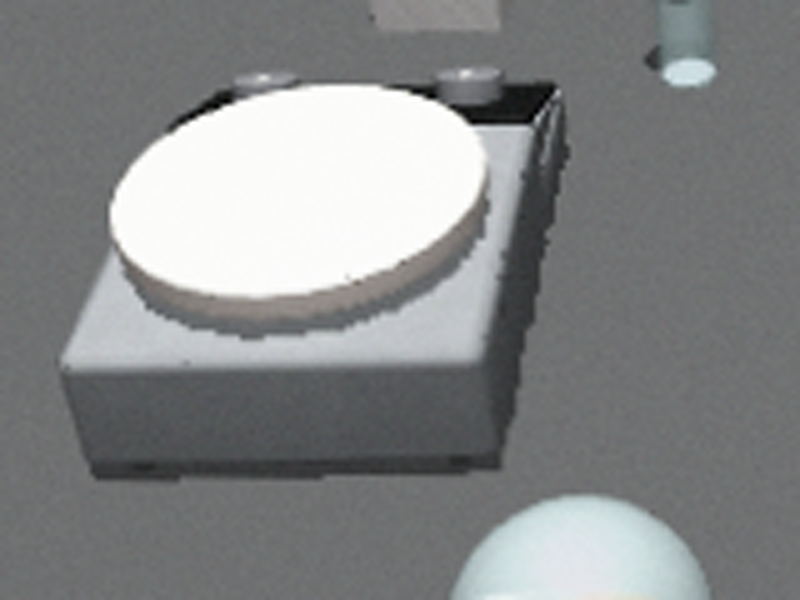

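View pics/s4.png

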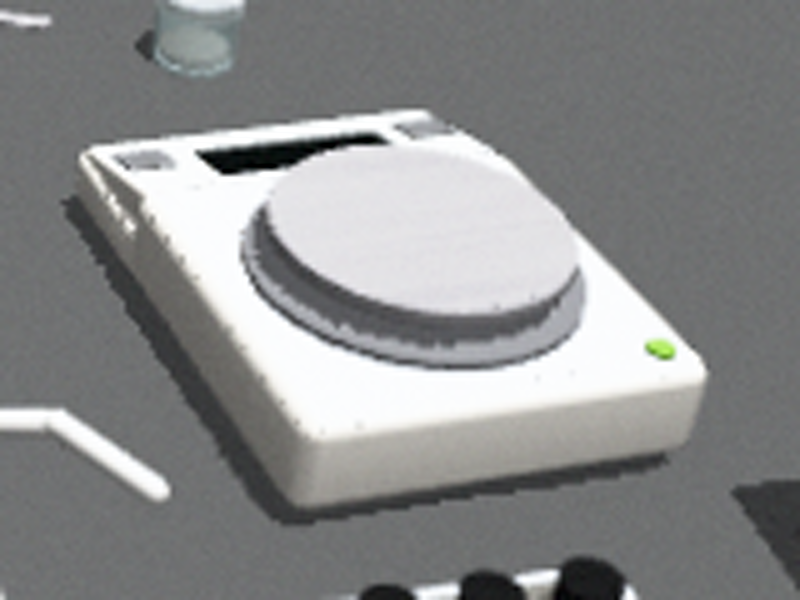

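```bash
python3 - <<'E'
from h import *
from scipy.spatial.transform import Rotation as Ro
np.set_printoptions(precision=4,suppress=True)
s=grab("scene");t=grab("top")
print("R\n",Ro.from_quat(env.get_state()["ee_rot"]).as_matrix())
def uz(x0,y0,k,X,Y): return (x0+(X+.5)/k-.5,y0+(Y+.5)/k-.5)
# block top corners scene s1 & top t4
a=[uz(160,130,5,*p) for p in[(117,210),(243,210),(275,118),(155,118)]]
b=[uz(340,210,5,*p) for p in[(414,277),(550,286),(540,487),(405,483)]]
A=plane(s,a,.04);B=plane(t,b,.04);print("scene block\n",A[:,:2],A.mean(0));print("top block\n",B[:,:2],B.mean(0))
# hotplate casing back corners z=58
c=[uz(300,110,4,*p) for p in[(428,64),(684,71),(686,322),(427,316)]];print("casing top",plane(t,c,.058)[:,:2])
c=[uz(110,180,5,*p) for p in[(64,366),(482,364)]];print("casing scene back corners",plane(s,c,.058)[:,:2])
for f,m,z,n in((s,(170,219),.08,"plate s"),(t,(441,157),.08,"plate t")):
    g=f["img"].mean(2); 
    thr=200 if n=="plate t" else 235
    nn,l=cv2.connectedComponents((g>thr).astype(np.uint8),connectivity=4);k=(l==l[m[1],m[0]]).astype(np.uint8)
    c=max(cv2.findContours(k,0,1)[0],key=len).reshape(-1,2).astype(float)
    h=cv2.convexHull((plane(f,c,z)[:,:2]*1000).astype(np.float32)); print(n,cv2.minEnclosingCircle(h),cv2.fitEllipse(h))
# pan
c=[uz(150,80,4,*p) for p in[(62,330),(272,330),(168,224),(172,437)]];P=plane(t,c,.072);print("pan top",P[:,:2],)
c=[uz(380,160,5,*p) for p in[(266,213),(579,262),(390,148),(470,317)]];P=plane(s,c,.072);print("pan scene",P[:,:2])
E
```

```text
R
 [[-0.9687 -0.      0.2482]
 [-0.2482  0.0002 -0.9687]
 [-0.     -1.     -0.0002]]
scene block
 [[ 0.396  -0.2974]
 [ 0.401  -0.2386]
 [ 0.3068 -0.2332]
 [ 0.3013 -0.2934]] [ 0.3513 -0.2656  0.04  ]
top block
 [[ 0.3994 -0.2404]
 [ 0.3944 -0.3021]
 [ 0.3048 -0.2955]
 [ 0.3078 -0.2345]] [ 0.3516 -0.2681  0.04  ]
casing top [[ 0.7134 -0.2095]
 [ 0.7092 -0.3567]
 [ 0.5654 -0.3512]
 [ 0.57   -0.2047]]
casing scene back corners [[ 0.7129 -0.3508]
 [ 0.721  -0.2055]]
plate s ((638.3660888671875, -278.59808349609375), 66.96053314208984) ((638.7266845703125, -278.6929016113281), (132.42430114746094, 133.1015625), 23.87418556213379)
plate t ((638.1854248046875, -280.58831787109375), 66.19461822509766) ((638.293212890625, -280.3927001953125), (131.02951049804688, 131.38577270507812), 123.82435607910156)
pan top [[0.6329 0.3335]
 [0.6313 0.2144]
 [0.6923 0.2745]
 [0.5722 0.2695]]
pan scene [[0.6176 0.2183]
 [0.6608 0.3292]
 [0.5734 0.2849]
 [0.6923 0.2727]]
```

```bash
cat >> h.py <<'E'
from scipy.spatial.transform import Rotation as Ro
def go(pos,jaw):
    """target TCP pos(m), jaw(tool z) world angle deg; prints tool y turn, then shift in turned frame mm"""
    s=env.get_state();R=Ro.from_quat(s["ee_rot"]).as_matrix()
    a=np.degrees(np.arctan2(R[1,2],R[0,2])); d=(jaw-a+90)%180-90
    R2=Ro.from_euler('z',d,degrees=True).as_matrix()@R
    e=(np.array(pos)-s["ee_pos"])*1000
    # tilt
    print("t",round(s["time_s"],2),"ee",s["ee_pos"].round(4),"jaw",round(a,1),"F",s["ft_force"].round(1),"gap",round(s["finger_gap"]*88,1),"tooly",R[:,1].round(4),"q6",s["joint_pos"].round(2))
    print("turn y",round(-d,1),"  new-frame shift",(R2.T@e).round(1),"  cur-frame",(R.T@e).round(1))
E
python3 -c "
from h import *
go([.3515,-.267,.15],-93.8)"
```

```text
t 0.4 ee [ 0.1365 -0.5327  0.2497] jaw -75.6 F [-0.7  0.7 -0.7] gap 88.3 tooly [-0.e+00  2.e-04 -1.e+00] q6 [-1.54  0.38  1.3  -0.    1.46 -0.22]
turn y 18.2   new-frame shift [-196.9   99.7 -279.4]   cur-frame [-274.2   99.7 -204. ]
```

Call:
apply_moves(
  series=[
    [0,9.1,0,0,0,0,-1],
    [0,9.1,0,0,0,0,-1],
    [0,0,0,-28,0,-40,-1],
    [0,0,0,-28,0,-40,-1],
    [0,0,0,-28,0,-40,-1],
    [0,0,0,-28,0,-40,-1],
    [0,0,0,-28,0,-40,-1],
    [0,0,0,-28,0,-40,-1],
    [0,0,0,-28,20,-40,-1],
  ],
)

```text
time_s: 1.52
ee_pos: [0.3586, -0.2637, 0.2301]
ee_rot: [-0.031, -0.705, 0.708, 0.029]
ft_force: [1.7, -0.7, 0.4]
finger_gap: 0.999
```

```bash
python3 -c "
from h import *
go([.3515,-.267,.10],-93.8)
f=grab('scene');crop(f,120,60,320,210,4,'a1');print(proj(f,[[.3515,-.267,.04]]), proj(f,[env.get_state()['ee_pos']]))"
```

```text
t 1.52 ee [ 0.3586 -0.2637  0.2301] jaw -94.8 F [ 1.7 -0.7  0.4] gap 87.9 tooly [ 0.003  -0.0031 -1.    ] q6 [-0.9   0.21  1.61  0.    1.32  0.75]
turn y -1.0   new-frame shift [  7.3 130.1   3.4]   cur-frame [  7.2 130.1   3.5]
[[198.61131976 162.12297648]] [[191.60217372  87.51876201]]
```

View pics/a1.png

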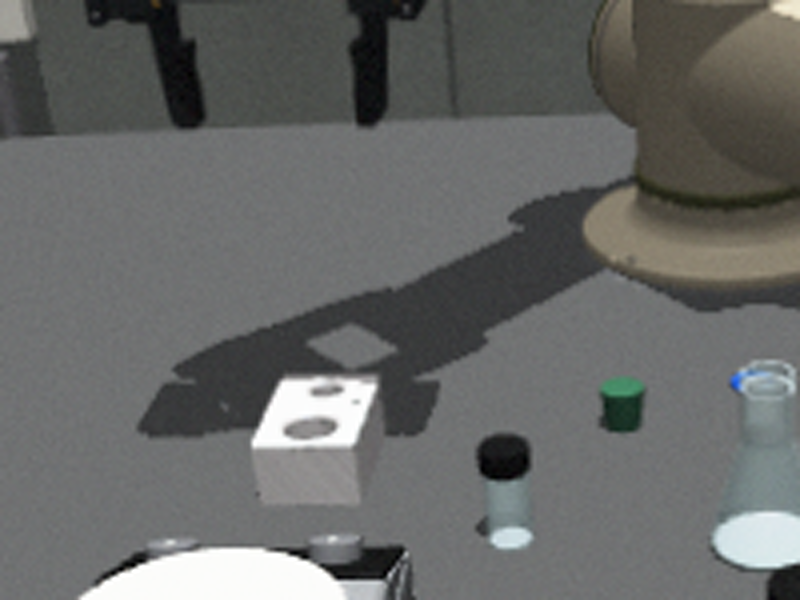

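Call:
apply_moves(
  series=[
    [0,-1,0,7.3,40,3.4,-1],
    [0,0,0,0,40,0,-1],
    [0,0,0,0,20,0,-1],
    [0,0,0,0,0,0,-1],
  ],
)

```text
time_s: 2.08
ee_pos: [0.3535, -0.2597, 0.1249]
ee_rot: [0.021, 0.707, -0.706, -0.02]
ft_force: [0.0, -1.0, 0.8]
finger_gap: 1.002
```

```bash
python3 -c "
from h import *
go([.3515,-.267,.017],-93.8)
f=grab('scene');crop(f,150,70,270,190,5,'a2');s=env.get_state();R=Ro.from_quat(s['ee_rot']).as_matrix();p=s['ee_pos']
P=[p+.011*R[:,1]+k*.044*R[:,2] for k in(-1,0,1)]+[p+.011*R[:,1]+k*.0615*R[:,2] for k in(-1,1)]
print((proj(f,P)-[150,70])*5)"
```

```text
t 2.08 ee [ 0.3535 -0.2597  0.1249] jaw -93.3 F [ 0.  -1.   0.8] gap 88.2 tooly [ 0.0016  0.0019 -1.    ] q6 [-0.91  0.34  1.79  0.    1.02  0.72]
turn y 0.5   new-frame shift [  1.7 107.9   7.6]   cur-frame [  1.8 107.9   7.6]
[[332.21797946 317.30784734]
 [237.51606971 318.85592307]
 [143.39472916 320.55106001]
 [370.01580993 316.73303951]
 [106.15078917 321.26611052]]
```

View pics/a2.png

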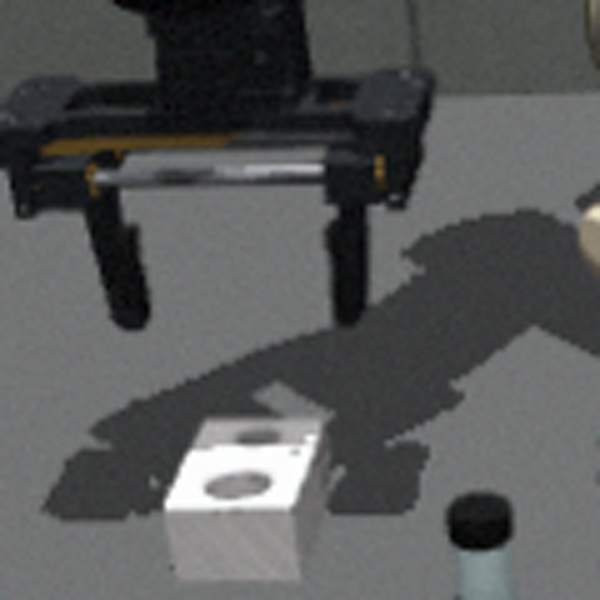

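Call:
apply_moves(
  series=[
    [0,0.5,0,1.8,30,7.6,-1],
    [0,0,0,0,20,0,-1],
    [0,0,0,0,0,0,-1],
  ],
)

```text
time_s: 2.5
ee_pos: [0.3532, -0.2698, 0.078]
ee_rot: [-0.026, -0.705, 0.709, 0.021]
ft_force: [0.3, -0.2, 0.0]
finger_gap: 0.999
```

```bash
python3 -c "
from h import *
go([.3515,-.267,.017],-93.8)"
```

```text
t 2.5 ee [ 0.3532 -0.2698  0.078 ] jaw -93.8 F [ 0.3 -0.2  0. ] gap 87.9 tooly [ 0.0072 -0.0054 -1.    ] q6 [-0.92  0.42  1.84  0.    0.87  0.71]
turn y -0.0   new-frame shift [ 2.3 60.9 -3. ]   cur-frame [ 2.3 60.9 -3. ]
```

Call:
apply_moves(
  series=[
    [0,0,0,2,30,-2,-1],
    [0,0,0,0,20,0,-1],
    [0,0,0,0,0,0,-1],
    [0,0,0,0,0,0,-1],
  ],
)

```text
time_s: 3.0
ee_pos: [0.3542, -0.2711, 0.0325]
ee_rot: [-0.029, -0.702, 0.711, 0.018]
ft_force: [1.2, -0.3, 0.8]
finger_gap: 1.0
```

```bash
python3 -c "
from h import *
go([.3515,-.267,.017],-93.8);grab('top')
go([.3515,-.267,.017],-93.8);grab('top')
go([.3515,-.267,.017],-93.8)"
```

```text
t 3.0 ee [ 0.3542 -0.2711  0.0325] jaw -93.8 F [ 1.2 -0.3  0.8] gap 88.0 tooly [ 0.0138 -0.014  -0.9998] q6 [-0.92  0.51  1.88  0.    0.73  0.71]
turn y -0.0   new-frame shift [ 3.2 15.4 -4.1]   cur-frame [ 3.2 15.4 -4.1]
t 3.05 ee [ 0.3542 -0.2711  0.0325] jaw -93.8 F [-0.6 -0.5  0.6] gap 88.2 tooly [ 0.0139 -0.0142 -0.9998] q6 [-0.92  0.51  1.88  0.    0.73  0.71]
turn y -0.0   new-frame shift [ 3.2 15.4 -4.1]   cur-frame [ 3.2 15.4 -4.1]
t 3.1 ee [ 0.3541 -0.271   0.0323] jaw -93.8 F [ 0.1 -0.6  0.3] gap 87.9 tooly [ 0.0138 -0.014  -0.9998] q6 [-0.92  0.51  1.88  0.    0.73  0.71]
turn y -0.0   new-frame shift [ 3.1 15.2 -4. ]   cur-frame [ 3.1 15.2 -4. ]
```

```bash
cat >> h.py <<'E'
def go(pos,jaw,n=1):
    s=env.get_state();R=Ro.from_quat(s["ee_rot"]).as_matrix()
    a=np.degrees(np.arctan2(R[1,2],R[0,2])); d=(jaw-a+90)%180-90
    b=np.radians(a+d);z=np.array([np.cos(b),np.sin(b),0]);y=np.array([0,0,-1.]);x=np.cross(y,z)
    R2=np.c_[x,y,z]; e=(np.array(pos)-s["ee_pos"])*1000
    rv=np.degrees(Ro.from_matrix(R.T@R2).as_rotvec())
    print("t",round(s["time_s"],2),"ee",s["ee_pos"].round(4),"jaw",round(a,1),"F",s["ft_force"].round(1),"gap",round(s["finger_gap"]*88,1),"q",s["joint_pos"].round(2))
    print("turn",rv.round(1),"  new-frame shift",(R2.T@e).round(1),"  cur-frame",(R.T@e).round(1))
E
python3 -c "
from h import *
go([.3515,-.267,.017],-93.8)"
```

```text
t 3.1 ee [ 0.3541 -0.271   0.0323] jaw -93.8 F [ 0.1 -0.6  0.3] gap 87.9 q [-0.92  0.51  1.88  0.    0.73  0.71]
turn [-0.8 -0.  -0.8]   new-frame shift [ 2.8 15.3 -3.8]   cur-frame [ 3.1 15.2 -4. ]
```

Call:
apply_moves(
  series=[
    [-0.8,0,-0.8,3,10,-4,-1],
    [0,0,0,0,5,0,-1],
    [0,0,0,0,0,0,-1],
  ],
)

```text
time_s: 3.48
ee_pos: [0.3515, -0.2669, 0.017]
ee_rot: [0.024, 0.707, -0.706, -0.023]
ft_force: [0.1, -0.4, 0.6]
finger_gap: 0.997
```

```bash
python3 -c "
from h import *
go([.3515,-.267,.017],-93.8)"
```

```text
t 3.48 ee [ 0.3515 -0.2669  0.017 ] jaw -93.8 F [ 0.1 -0.4  0.6] gap 87.8 q [-0.92  0.54  1.9   0.    0.7   0.72]
turn [ 0. -0. -0.]   new-frame shift [0.  0.  0.1]   cur-frame [0.  0.  0.1]
```

Dead on. Close.

Call:
apply_moves(
  series=[
    [0,0,0,0,0,0,1],
    [0,0,0,0,0,0,1],
    [0,0,0,0,0,0,1],
    [0,0,0,0,0,0,1],
    [0,0,0,0,0,0,1],
    [0,0,0,0,0,0,1],
  ],
)

```text
time_s: 4.22
ee_pos: [0.3516, -0.2669, 0.0171]
ee_rot: [0.024, 0.707, -0.706, -0.023]
ft_force: [0.4, 0.7, -0.8]
finger_gap: 0.679
```

```bash
python3 -c "
from h import *
go([.3515,-.267,.17],-93.8)
f=grab('scene');crop(f,150,110,250,210,6,'a3')
"
```

```text
t 4.22 ee [ 0.3516 -0.2669  0.0171] jaw -93.8 F [ 0.4  0.7 -0.8] gap 59.7 q [-0.92  0.54  1.9   0.    0.7   0.72]
turn [ 0. -0. -0.]   new-frame shift [ 1.000e-01 -1.529e+02  1.000e-01]   cur-frame [  -0.  -152.9   -0. ]
```

View pics/a3.png

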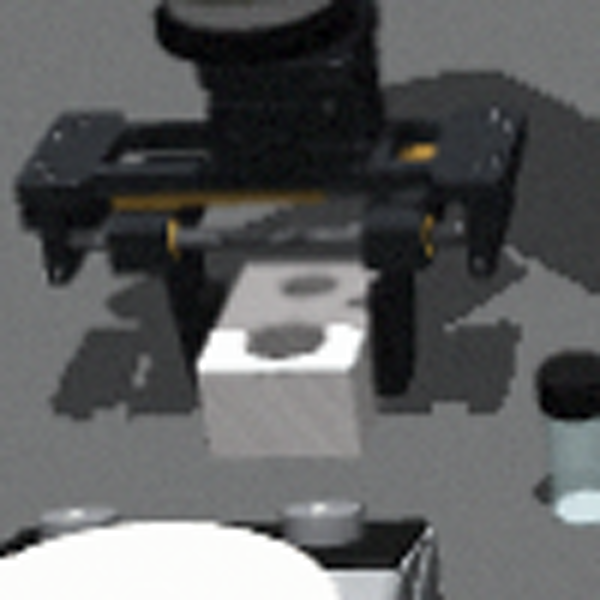

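```bash
python3 -c "
from h import *
f=grab('scene')
P=plane(f,[(150+(x+.5)/6-.5,110+(y+.5)/6-.5) for x,y in[(199,371),(362,371)]],.04);print(P)
P=plane(f,[(150+(x+.5)/6-.5,110+(y+.5)/6-.5) for x,y in[(211,456),(362,456)]],.0);print(P)
"
```

```text
[[ 0.39506525 -0.29813309  0.04      ]
 [ 0.40047074 -0.23467195  0.04      ]]
[[ 0.39158567 -0.29972399  0.        ]
 [ 0.39646756 -0.2396508   0.        ]]
```

Call:
apply_moves(
  series=[
    [0,0,0,0,-15,0,1],
    [0,0,0,0,-30,0,1],
    [0,0,0,0,-40,0,1],
    [0,0,0,0,-40,0,1],
    [0,0,0,0,-5,0,1],
    [0,0,0,0,0,0,1],
  ],
)

```text
time_s: 5.08
ee_pos: [0.3497, -0.2648, 0.1468]
ee_rot: [0.021, 0.71, -0.704, -0.026]
ft_force: [0.5, 0.4, -5.8]
finger_gap: 0.678
```

```bash
python3 -c "
from h import *
go([.6383,-.2795,.15],-92)"
```

```text
t 5.08 ee [ 0.3497 -0.2648  0.1468] jaw -93.8 F [ 0.5  0.4 -5.8] gap 59.7 q [-0.92  0.31  1.75  0.    1.09  0.72]
turn [ 0.5 -1.8  0.4]   new-frame shift [-289.    -3.2    4.6]   cur-frame [-288.9   -5.    -4.6]
```

Call:
apply_moves(
  series=[
    [0.5,-1.8,0.4,-20,0,0,1],
    [0,0,0,-40,0,0,1],
    [0,0,0,-45,0,0,1],
    [0,0,0,-45,0,0,1],
    [0,0,0,-45,0,0,1],
    [0,0,0,-40,0,0,1],
    [0,0,0,-20,0,0,1],
    [0,0,0,0,0,0,1],
  ],
)

```text
time_s: 6.08
ee_pos: [0.6162, -0.2687, 0.1272]
ee_rot: [0.004, 0.712, -0.702, -0.015]
ft_force: [-0.9, 0.8, -5.7]
finger_gap: 0.684
```

```bash
python3 -c "
from h import *
go([.6383,-.2795,.13],-92)"
```

```text
t 6.08 ee [ 0.6162 -0.2687  0.1272] jaw -91.5 F [-0.9  0.8 -5.7] gap 60.2 q [-0.59  0.7   1.09  0.    1.38  1.01]
turn [0.8 0.5 0.9]   new-frame shift [-22.5  -2.8  10.1]   cur-frame [-22.4  -3.3  10.2]
```

Call:
apply_moves(
  series=[
    [0.8,0.5,0.9,-22,-4,10,1],
    [0,0,0,0,0,0,1],
    [0,0,0,0,0,0,1],
  ],
)

```text
time_s: 6.45
ee_pos: [0.6366, -0.2779, 0.1259]
ee_rot: [0.01, 0.708, -0.706, -0.014]
ft_force: [0.5, -0.4, -5.2]
finger_gap: 0.675
```

```bash
python3 -c "
from h import *
go([.6383,-.2795,.10],-92)
f=grab('scene');crop(f,100,110,250,260,4,'b1');f=grab('top');crop(f,380,100,500,220,5,'b2')"
```

```text
t 6.45 ee [ 0.6366 -0.2779  0.1259] jaw -92.0 F [ 0.5 -0.4 -5.2] gap 59.4 q [-0.58  0.73  1.02 -0.    1.4   1.02]
turn [0.2 0.  0.4]   new-frame shift [-1.8 25.9  1.5]   cur-frame [-2.  25.9  1.6]
```

View pics/b1.png

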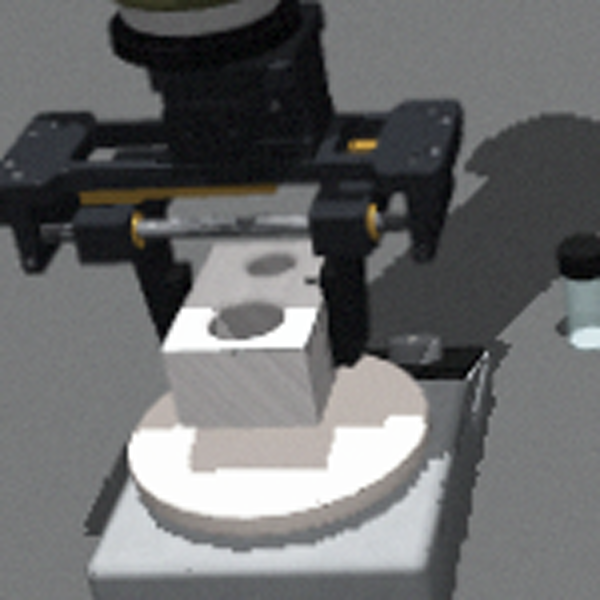

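View pics/b2.png

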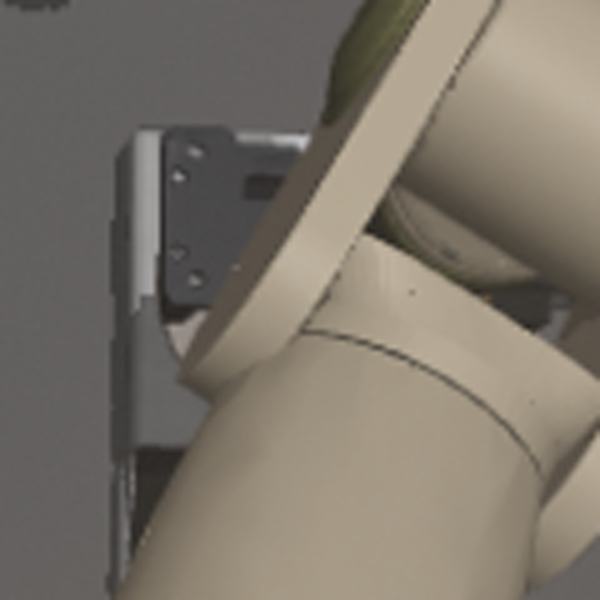

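Call:
apply_moves(
  series=[
    [0.2,0,0.4,-2,14,1.6,1],
    [0,0,0,0,5,0,1],
    [0,0,0,0,0,0,1],
    [0,0,0,0,0,0,1],
  ],
)

```text
time_s: 7.05
ee_pos: [0.6378, -0.2796, 0.1057]
ee_rot: [-0.012, -0.707, 0.707, 0.012]
ft_force: [-0.1, -0.5, -5.5]
finger_gap: 0.676
```

```bash
python3 -c "
from h import *
go([.6383,-.2795,.097],-92)"
```

```text
t 7.05 ee [ 0.6378 -0.2796  0.1057] jaw -92.0 F [-0.1 -0.5 -5.5] gap 59.5 q [-0.58  0.75  1.04  0.    1.35  1.02]
turn [-0.  0. -0.]   new-frame shift [-0.5  8.7 -0.2]   cur-frame [-0.5  8.7 -0.2]
```

Call:
apply_moves(
  series=[
    [0,0,0,-0.5,5,0,1],
    [0,0,0,0,2,0,1],
    [0,0,0,0,1.5,0,1],
    [0,0,0,0,0,0,1],
  ],
)

```text
time_s: 7.55
ee_pos: [0.6386, -0.2797, 0.0972]
ee_rot: [-0.013, -0.707, 0.707, 0.012]
ft_force: [0.5, 0.5, -6.1]
finger_gap: 0.678
```

```bash
python3 -c "
from h import *
go([.6383,-.2795,.097],-92)
f=grab('scene');crop(f,100,110,250,260,4,'b3')"
```

```text
t 7.55 ee [ 0.6386 -0.2797  0.0972] jaw -92.0 F [ 0.5  0.5 -6.1] gap 59.6 q [-0.58  0.76  1.05  0.    1.33  1.02]
turn [-0.   0.  -0.1]   new-frame shift [ 0.3  0.2 -0.2]   cur-frame [ 0.3  0.2 -0.2]
```

View pics/b3.png

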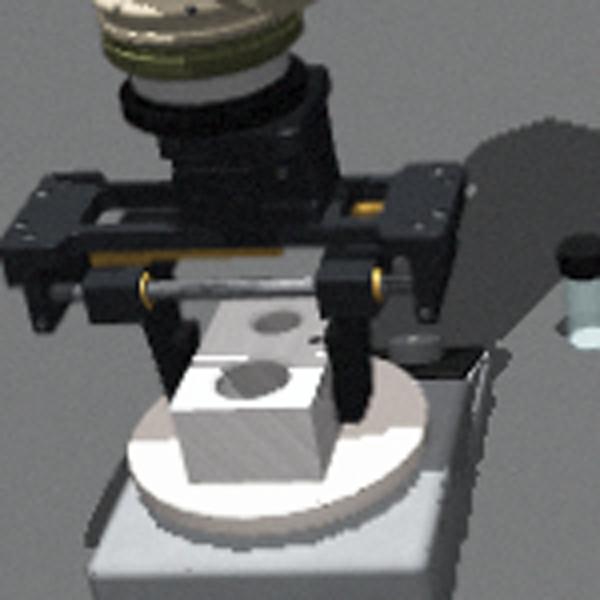

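Call:
apply_moves(
  series=[
    [0,0,0,0,0.7,0,1],
    [0,0,0,0,0.5,0,1],
    [0,0,0,0,0,0,1],
  ],
)

```text
time_s: 7.98
ee_pos: [0.6386, -0.2798, 0.0972]
ee_rot: [-0.013, -0.707, 0.707, 0.011]
ft_force: [-0.1, 1.2, -3.3]
finger_gap: 0.678
```

Call:
apply_moves(
  series=[
    [0,0,0,0,0.5,0,1],
    [0,0,0,0,0,0,-1],
    [0,0,0,0,0,0,-1],
    [0,0,0,0,0,0,-1],
    [0,0,0,0,0,0,-1],
    [0,0,0,0,0,0,-1],
    [0,0,0,0,-20,0,-1],
    [0,0,0,0,-40,0,-1],
    [0,0,0,0,-40,0,-1],
    [0,0,0,0,-20,0,-1],
  ],
)

```text
time_s: 9.22
ee_pos: [0.6384, -0.2798, 0.2194]
ee_rot: [-0.013, -0.707, 0.707, 0.011]
ft_force: [0.4, 0.4, 0.6]
finger_gap: 0.996
```

```bash
python3 -c "
from h import *
go([.4445,-.150,.19],-45)
f=grab('scene');crop(f,100,110,250,260,4,'b4')"
```

```text
t 9.22 ee [ 0.6384 -0.2798  0.2194] jaw -92.0 F [0.4 0.4 0.6] gap 87.7 q [-0.58  0.67  0.87  0.    1.6   1.02]
turn [ -0.1 -47.   -0.1]   new-frame shift [  45.3   29.4 -228.9]   cur-frame [ 198.3   28.8 -123. ]
```

View pics/b4.png

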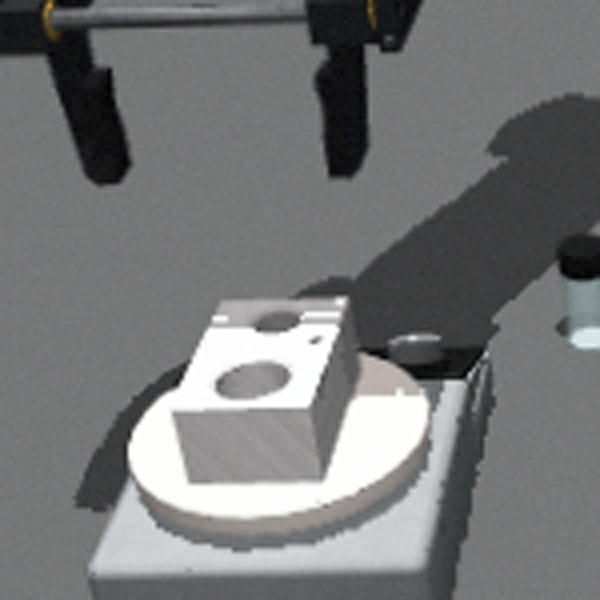

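Call:
apply_moves(
  series=[
    [0,0,0,30,0,-18,-1],
    [0,0,0,45,0,-28,-1],
    [0,0,0,45,0,-28,-1],
    [0,0,0,45,0,-28,-1],
    [0,0,0,25,0,-15,-1],
    [0,-10,0,0,0,0,-1],
    [0,-10,0,0,0,0,-1],
    [0,-10,0,0,0,0,-1],
    [0,-10,0,0,0,0,-1],
    [0,-10,0,0,0,0,-1],
  ],
)

```text
time_s: 10.52
ee_pos: [0.4446, -0.1511, 0.2148]
ee_rot: [0.296, -0.641, 0.643, -0.297]
ft_force: [-0.2, 0.0, -0.4]
finger_gap: 1.002
```

Call:
apply_moves(
  series=[
    [0,-10,0,0,0,0,-1],
    [0,-10,0,0,0,0,-1],
    [0,-10,0,0,0,0,-1],
    [0,-10,0,0,0,0,-1],
    [0,0,0,0,0,0,-1],
  ],
)

```text
time_s: 11.15
ee_pos: [0.4436, -0.1505, 0.2123]
ee_rot: [-0.504, 0.496, -0.496, 0.504]
ft_force: [0.1, -0.4, 0.3]
finger_gap: 1.003
```

```bash
python3 -c "
from h import *
go([.4445,-.150,.10],-2)
f=grab('top');crop(f,340,90,500,270,3,'c0')"
```

```text
t 11.15 ee [ 0.4436 -0.1505  0.2123] jaw 0.9 F [ 0.1 -0.4  0.3] gap 88.3 q [-0.58  0.27  1.58  0.    1.29 -0.6 ]
turn [-0.   2.9 -0. ]   new-frame shift [ -0.5 112.3   0.8]   cur-frame [ -0.5 112.3   0.9]
```

View pics/c0.png

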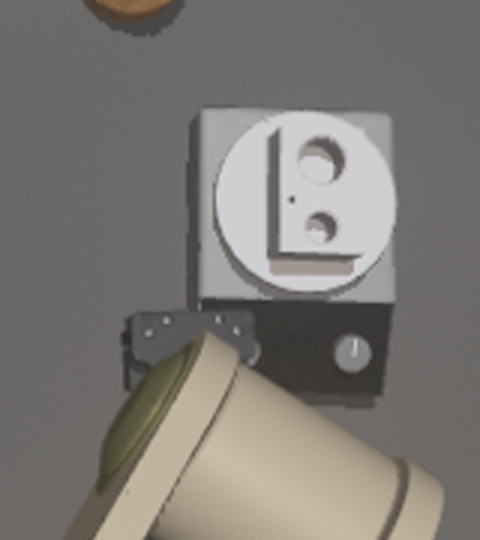

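```bash
python3 -c "
from h import *
f=grab('top');crop(f,415,120,475,190,10,'c1')
g=grab('scene');crop(g,130,170,220,240,8,'c2')
def m(f,x0,y0,k,L,z): print(plane(f,[(x0+(x+.5)/k-.5,y0+(y+.5)/k-.5) for x,y in L],z)[:,:2].round(4))
# scene wells from b4 crop (100,110,x4)
s=g; m(s,100,110,4,[(253,381),(278,322)],.12)
m(s,100,110,4,[(172,410),(310,407),(350,298),(219,299)],.12)
"
```

```text
[[ 0.6627 -0.2791]
 [ 0.6134 -0.2772]]
[[ 0.683  -0.3099]
 [ 0.6851 -0.2507]
 [ 0.5943 -0.2471]
 [ 0.5901 -0.3091]]
```

View pics/c1.png

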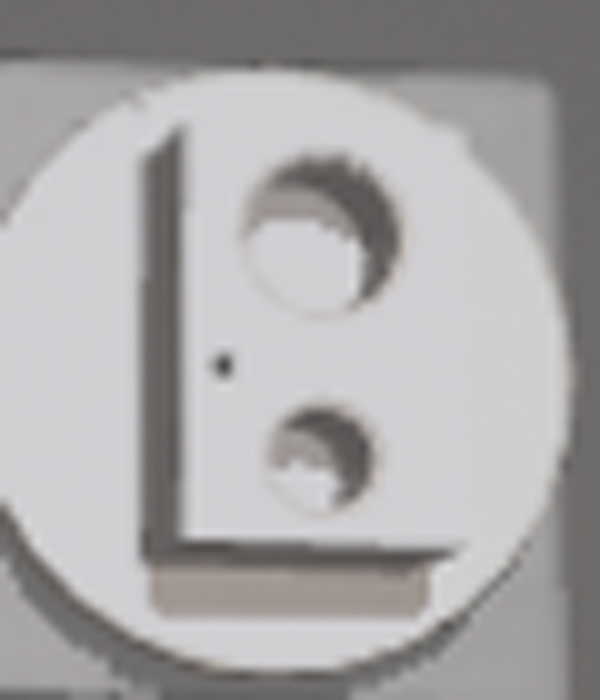

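View pics/c2.png

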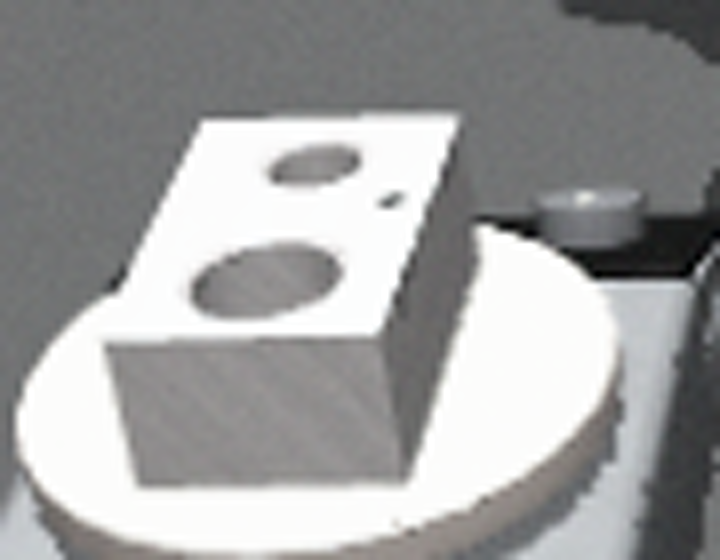

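```bash
python3 -c "
from h import *
f=grab('top')
g=grab('scene')
def m(f,x0,y0,k,L,z): 
  P=plane(f,[(x0+(x+.5)/k-.5,y0+(y+.5)/k-.5) for x,y in L],z)[:,:2].round(4);print(P.tolist(),P.mean(0))
m(f,415,120,10,[(324,236),(323,460)],.12)
m(g,130,170,8,[(267,281),(315,164)],.12)
m(g,130,170,8,[(105,343),(380,333),(460,115),(205,122)],.12)
m(g,130,170,8,[(138,488),(406,485)],.08)
go([.4445,-.150,.10],-2)
"
```

```text
[[0.6595, -0.2817], [0.6115, -0.2796]] [ 0.6355  -0.28065]
[[0.6621, -0.2791], [0.6132, -0.2776]] [ 0.63765 -0.27835]
[[0.6839, -0.3095], [0.6845, -0.2509], [0.5936, -0.2474], [0.5918, -0.3072]] [ 0.63845 -0.27875]
[[0.681, -0.3109], [0.6839, -0.2516]] [ 0.68245 -0.28125]
t 11.4 ee [ 0.4438 -0.1506  0.2127] jaw 0.8 F [ 0.   0.3 -0.2] gap 88.1 q [-0.58  0.27  1.58  0.    1.29 -0.59]
turn [-0.   2.8  0. ]   new-frame shift [ -0.6 112.7   0.7]   cur-frame [ -0.6 112.7   0.6]
```

Call:
apply_moves(
  series=[
    [0,2.8,0,0,30,0,-1],
    [0,0,0,0,40,0,-1],
    [0,0,0,0,40,0,-1],
    [0,0,0,0,20,0,-1],
    [0,0,0,0,0,0,-1],
  ],
)

```text
time_s: 12.02
ee_pos: [0.4449, -0.1513, 0.0799]
ee_rot: [0.489, -0.509, 0.512, -0.489]
ft_force: [-0.1, -0.1, 1.5]
finger_gap: 1.0
```

```bash
python3 -c "
from h import *
go([.4445,-.150,.03],-2)
"
```

```text
t 12.03 ee [ 0.4449 -0.1513  0.0799] jaw -2.5 F [-0.1 -0.1  1.5] gap 88.0 q [-0.58  0.46  1.76  0.    0.92 -0.54]
turn [-0.2 -0.5  0.1]   new-frame shift [-1.3 49.9 -0.5]   cur-frame [-1.4 49.9 -0.7]
```

Call:
apply_moves(
  series=[
    [0,0,0,-1,25,-0.5,-1],
    [0,0,0,0,24,0,-1],
    [0,0,0,0,0,0,-1],
    [0,0,0,0,0,0,0.2],
    [0,0,0,0,0,0,1],
    [0,0,0,0,0,0,1],
    [0,0,0,0,0,0,1],
    [0,0,0,0,0,0,1],
    [0,0,0,0,0,0,1],
    [0,0,0,0,0,0,1],
  ],
)

```text
time_s: 13.28
ee_pos: [0.4479, -0.1523, 0.0363]
ee_rot: [0.487, -0.506, 0.517, -0.49]
ft_force: [0.1, 1.2, 0.6]
finger_gap: 0.291
```

```bash
python3 -c "
from h import *
go([.4445,-.150,.05],-92)
g=grab('scene');crop(g,190,130,290,210,8,'d1')
"
```

```text
t 13.28 ee [ 0.4479 -0.1523  0.0363] jaw -2.6 F [0.1 1.2 0.6] gap 25.6 q [-0.58  0.53  1.8   0.    0.79 -0.53]
turn [-1.  89.3 -0.3]   new-frame shift [  3.5 -13.7  -2.2]   cur-frame [ -2.1 -13.7  -3.3]
```

View pics/d1.png

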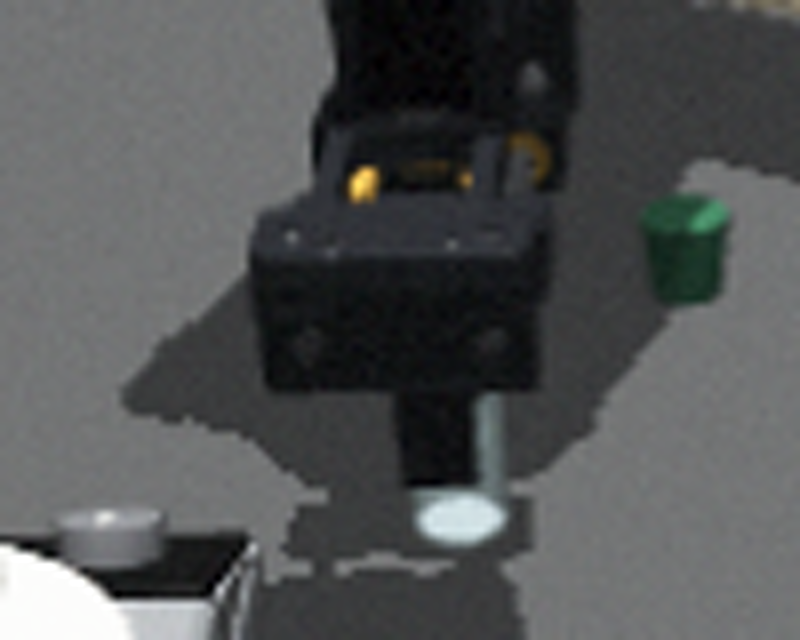

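```bash
python3 -c "
from h import *
g=grab('scene');crop(g,190,130,290,210,8,'d2')
print(plane(g,[(190+460.5/8-.5,130+518.5/8-.5)],0), proj(g,[[.4479,-.1523,.025],[.4479,-.1523,0]])*8-np.array([190,130])*8)
go([.4445,-.150,.05],-92)
"
```

```text
[[ 0.44277089 -0.15043508  0.        ]] [[442.63392313 448.25665174]
 [449.21497147 524.24825177]]
t 13.38 ee [ 0.4479 -0.1523  0.0363] jaw -2.6 F [-1.2  0.4  0.8] gap 26.2 q [-0.58  0.53  1.8   0.    0.79 -0.53]
turn [-1.  89.3 -0.3]   new-frame shift [  3.5 -13.7  -2.2]   cur-frame [ -2.1 -13.7  -3.3]
```

Call:
apply_moves(
  series=[
    [0,0,0,0,0,0,-1],
    [0,0,0,0,0,0,-1],
    [0,0,0,0,0,0,-1],
    [0,0,0,0,0,0,-1],
    [0,0,0,0,0,0,-1],
    [-1,0,0,0,-4,0,-1],
    [0,10,0,0,0,0,-1],
    [0,10,0,0,0,0,-1],
    [0,10,0,0,0,0,-1],
    [0,10,0,0,0,0,-1],
  ],
)

```text
time_s: 14.62
ee_pos: [0.4484, -0.1525, 0.0415]
ee_rot: [0.28, -0.649, 0.652, -0.274]
ft_force: [0.0, -0.1, -0.3]
finger_gap: 1.001
```

Call:
apply_moves(
  series=[
    [0,10,0,0,0,0,-1],
    [0,10,0,0,0,0,-1],
    [0,10,0,0,0,0,-1],
    [0,10,0,0,0,0,-1],
    [0,9,0,0,0,0,-1],
    [0,0,0,0,0,0,-1],
  ],
)

```text
time_s: 15.38
ee_pos: [0.4492, -0.1529, 0.0431]
ee_rot: [-0.025, -0.703, 0.71, 0.031]
ft_force: [-1.4, -0.4, 0.3]
finger_gap: 1.0
```

```bash
python3 -c "
from h import *
go([.4479,-.150,.044],-92)
g=grab('scene');crop(g,190,130,290,210,8,'d3')
"
```

```text
t 15.38 ee [ 0.4492 -0.1529  0.0431] jaw -94.5 F [-1.4 -0.4  0.3] gap 88.0 q [-0.57  0.53  1.78 -0.02  0.84  1.09]
turn [-0.6 -2.5  0.5]   new-frame shift [ 1.4 -0.9 -2.9]   cur-frame [ 1.6 -0.9 -2.8]
```

View pics/d3.png

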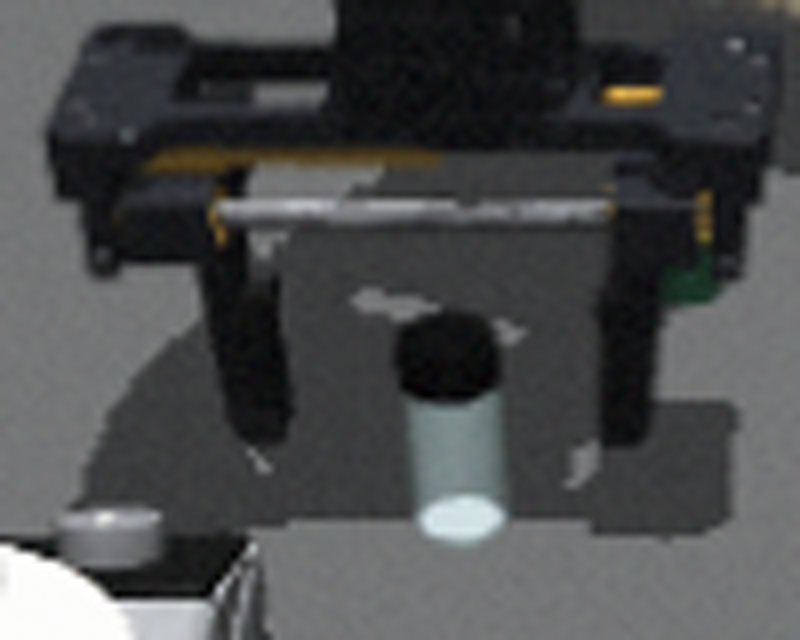

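Call:
apply_moves(
  series=[
    [-0.6,-2.5,0.5,1,-1,-2.5,-1],
    [0,0,0,0,0,0,-1],
    [0,0,0,0,0,0,-1],
  ],
)

```text
time_s: 15.8
ee_pos: [0.4486, -0.1504, 0.0443]
ee_rot: [0.009, 0.707, -0.707, -0.009]
ft_force: [-0.4, -0.6, 0.1]
finger_gap: 1.003
```

```bash
python3 -c "
from h import *
go([.4479,-.150,.044],-92)
"
```

```text
t 15.8 ee [ 0.4486 -0.1504  0.0443] jaw -91.5 F [-0.4 -0.6  0.1] gap 88.3 q [-0.57  0.52  1.79  0.    0.83  1.02]
turn [ 0.   0.5 -0. ]   new-frame shift [ 0.7  0.3 -0.4]   cur-frame [ 0.7  0.3 -0.4]
```

Call:
apply_moves(
  series=[
    [0,0.5,0,0.7,0,0,-1],
    [0,0,0,0,0,0,1],
    [0,0,0,0,0,0,1],
    [0,0,0,0,0,0,1],
    [0,0,0,0,0,0,1],
    [0,0,0,0,0,0,1],
    [0,0,0,0,0,0,1],
    [0,0,0,0,0,0,1],
    [0,0,0,0,0,0,1],
  ],
)

```text
time_s: 16.92
ee_pos: [0.4479, -0.1505, 0.0442]
ee_rot: [-0.012, -0.707, 0.707, 0.012]
ft_force: [-0.1, -0.0, -0.3]
finger_gap: 0.3
```

```bash
python3 -c "
from h import *
go([.4479,-.150,.2],-92)
g=grab('scene');crop(g,190,130,290,210,8,'d4')
"
```

```text
t 16.93 ee [ 0.4479 -0.1505  0.0442] jaw -92.0 F [-0.1 -0.  -0.3] gap 26.4 q [-0.58  0.52  1.79 -0.    0.83  1.03]
turn [-0.  0.  0.]   new-frame shift [ 1.000e-01 -1.558e+02 -5.000e-01]   cur-frame [ 1.000e-01 -1.558e+02 -5.000e-01]
```

View pics/d4.png

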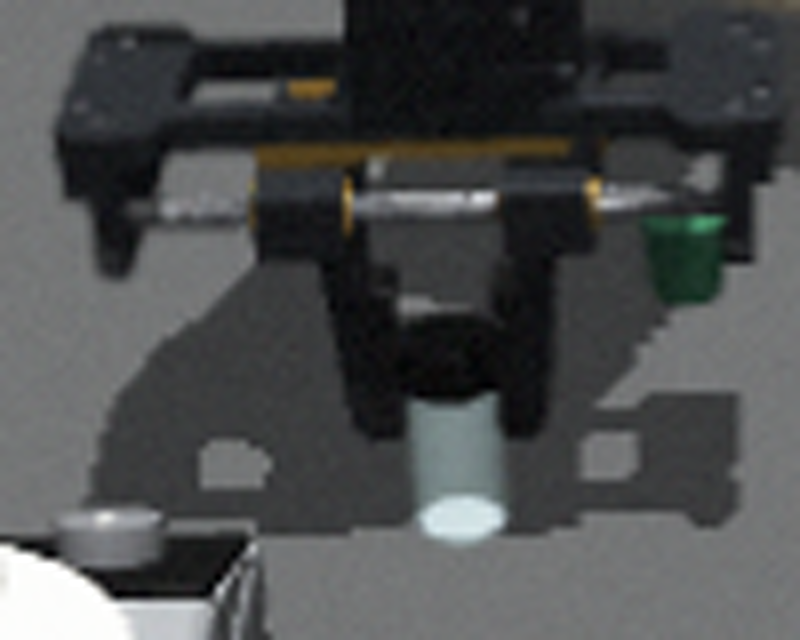

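Call:
apply_moves(
  series=[
    [0,0,0,0,-15,0,1],
    [0,0,0,0,-35,0,1],
    [0,0,0,0,-45,0,1],
    [0,0,0,0,-45,0,1],
    [0,0,0,0,-25,0,1],
    [0,0,0,0,0,0,1],
  ],
)

```text
time_s: 17.73
ee_pos: [0.4475, -0.1502, 0.2136]
ee_rot: [0.011, 0.707, -0.707, -0.013]
ft_force: [-0.1, -0.8, -1.0]
finger_gap: 0.302
```

```bash
python3 -c "
from h import *
go([.6596,-.2805,.2],-92)
"
```

```text
t 17.73 ee [ 0.4475 -0.1502  0.2136] jaw -92.0 F [-0.1 -0.8 -1. ] gap 26.6 q [-0.58  0.28  1.57 -0.    1.3   1.03]
turn [0.1 0.  0.1]   new-frame shift [-216.6   13.6  122.8]   cur-frame [-216.6   13.   122.9]
```

Call:
apply_moves(
  series=[
    [0,0,0,-25,0,14,1],
    [0,0,0,-45,0,25,1],
    [0,0,0,-45,0,25,1],
    [0,0,0,-45,0,26,1],
    [0,0,0,-35,0,20,1],
    [0,0,0,-15,0,8,1],
    [0,0,0,0,0,0,1],
  ],
)

```text
time_s: 18.6
ee_pos: [0.6566, -0.2776, 0.1968]
ee_rot: [0.006, 0.711, -0.703, -0.019]
ft_force: [-0.5, 0.2, -1.1]
finger_gap: 0.298
```

```bash
python3 -c "
from h import *
go([.6596,-.2805,.18],-92)
"
```

```text
t 18.6 ee [ 0.6566 -0.2776  0.1968] jaw -92.0 F [-0.5  0.2 -1.1] gap 26.2 q [-0.57  0.72  0.83 -0.    1.61  1.04]
turn [ 0.6 -0.   1. ]   new-frame shift [-3.1 16.8  2.8]   cur-frame [-3.4 16.7  3. ]
```

Call:
apply_moves(
  series=[
    [0.6,0,1,-3,6,3,1],
    [0,0,0,0,0,0,1],
    [0,0,0,0,0,0,1],
  ],
)

```text
time_s: 18.98
ee_pos: [0.6576, -0.2793, 0.188]
ee_rot: [0.011, 0.708, -0.706, -0.014]
ft_force: [-0.4, -1.0, -0.6]
finger_gap: 0.299
```

```bash
python3 -c "
from h import *
go([.6596,-.2805,.175],-92)
g=grab('scene');crop(g,120,130,220,230,7,'d5')
"
```

```text
t 18.98 ee [ 0.6576 -0.2793  0.188 ] jaw -92.0 F [-0.4 -1.  -0.6] gap 26.3 q [-0.57  0.72  0.85 -0.    1.57  1.04]
turn [0.1 0.  0.3]   new-frame shift [-2.1 13.   1.1]   cur-frame [-2.1 13.   1.2]
```

View pics/d5.png

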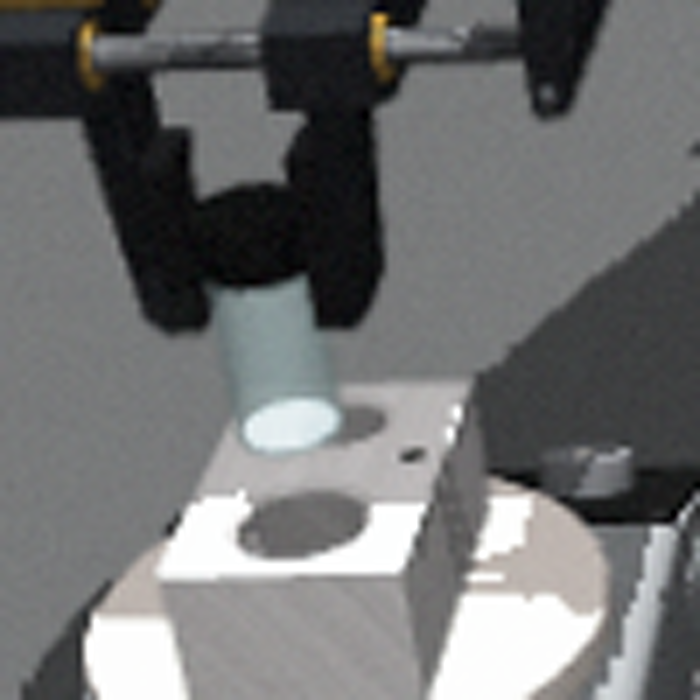

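```bash
python3 -c "
from h import *
g=grab('scene')
print(plane(g,[(120+291.5/7-.5,130+426.5/7-.5)],.144),plane(g,[(120+303.5/7-.5,130+523.5/7-.5)],.12))
go([.6596,-.2805,.175],-92)
"
```

```text
[[ 0.6540435  -0.27970362  0.144     ]] [[ 0.66076883 -0.27953255  0.12      ]]
t 19.07 ee [ 0.6577 -0.2794  0.1882] jaw -92.0 F [-0.2 -0.3 -0.9] gap 26.4 q [-0.57  0.72  0.85 -0.    1.57  1.04]
turn [0.1 0.  0.2]   new-frame shift [-1.9 13.2  1. ]   cur-frame [-2.  13.2  1. ]
```

Call:
apply_moves(
  series=[
    [0.1,0,0.3,-2,5,1.2,1],
    [0,0,0,0,4,0,1],
    [0,0,0,0,0,0,1],
    [0,0,0,0,0,0,1],
  ],
)

```text
time_s: 19.58
ee_pos: [0.6597, -0.2806, 0.1789]
ee_rot: [0.013, 0.707, -0.707, -0.012]
ft_force: [0.2, -0.2, -0.1]
finger_gap: 0.295
```

```bash
python3 -c "
from h import *
go([.6596,-.2805,.167],-92)
"
```

```text
t 19.57 ee [ 0.6597 -0.2806  0.1789] jaw -92.0 F [ 0.2 -0.2 -0.1] gap 26.0 q [-0.57  0.73  0.86  0.    1.54  1.04]
turn [ 0.   0.  -0.1]   new-frame shift [ 0.1 11.9 -0.1]   cur-frame [ 0.1 11.9 -0.1]
```

Call:
apply_moves(
  series=[
    [0,0,0,-0.7,6,0,1],
    [0,0,0,0,5,0,1],
    [0,0,0,0,4,0,1],
    [0,0,0,0,0,0,1],
  ],
)

```text
time_s: 20.08
ee_pos: [0.6604, -0.2806, 0.1625]
ee_rot: [0.013, 0.707, -0.707, -0.012]
ft_force: [-0.6, 0.0, -0.4]
finger_gap: 0.3
```

```bash
python3 -c "
from h import *
go([.6603,-.2805,.137],-92)
g=grab('scene');crop(g,120,130,220,230,7,'d6')
"
```

```text
t 20.07 ee [ 0.6604 -0.2806  0.1625] jaw -92.0 F [-0.6  0.  -0.4] gap 26.4 q [-0.57  0.74  0.89  0.    1.51  1.04]
turn [ 0.   0.  -0.1]   new-frame shift [ 0.1 25.5 -0.1]   cur-frame [ 0.2 25.5 -0.1]
```

View pics/d6.png

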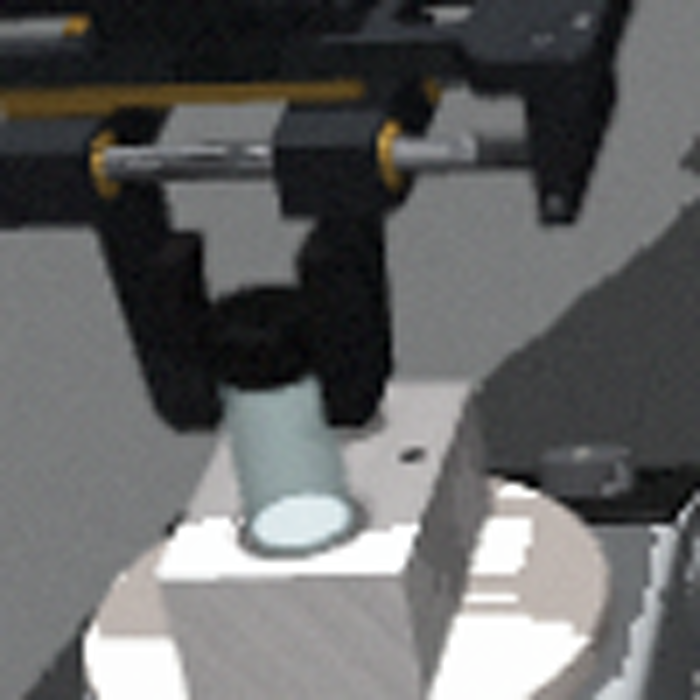

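Call:
apply_moves(
  series=[
    [0,0,0,0,4,0,1],
    [0,0,0,0,4,0,1],
    [0,0,0,0,0,0,1],
  ],
)

```text
time_s: 20.5
ee_pos: [0.6606, -0.2807, 0.1545]
ee_rot: [-0.013, -0.707, 0.707, 0.012]
ft_force: [-0.9, 1.1, 0.0]
finger_gap: 0.296
```

Call:
apply_moves(
  series=[
    [0,0,0,0,4,0,1],
    [0,0,0,0,4,0,1],
    [0,0,0,0,3,0,1],
    [0,0,0,0,0,0,1],
  ],
)

```text
time_s: 21.0
ee_pos: [0.6606, -0.2807, 0.1426]
ee_rot: [-0.013, -0.707, 0.707, 0.012]
ft_force: [0.4, 0.9, -0.4]
finger_gap: 0.298
```

```bash
python3 -c "
from h import *
go([.6603,-.2805,.137],-92)
"
```

```text
t 21.0 ee [ 0.6606 -0.2807  0.1426] jaw -92.0 F [ 0.4  0.9 -0.4] gap 26.3 q [-0.57  0.76  0.92  0.    1.47  1.04]
turn [ 0.   0.  -0.1]   new-frame shift [ 0.3  5.6 -0.2]   cur-frame [ 0.3  5.6 -0.2]
```

Sliding in freely.

Call:
apply_moves(
  series=[
    [0,0,0,0,3,0,1],
    [0,0,0,0,2,0,1],
    [0,0,0,0,1,0,1],
    [0,0,0,0,0,0,1],
  ],
)

```text
time_s: 21.5
ee_pos: [0.6609, -0.2808, 0.1373]
ee_rot: [-0.013, -0.707, 0.707, 0.011]
ft_force: [-0.1, -0.2, -0.0]
finger_gap: 0.299
```

Call:
apply_moves(
  series=[
    [0,0,0,0,1,0,1],
    [0,0,0,0,0,0,1],
    [0,0,0,0,0,0,-1],
    [0,0,0,0,0,0,-1],
    [0,0,0,0,0,0,-1],
    [0,0,0,0,0,0,-1],
    [0,0,0,0,0,0,-1],
    [0,0,0,0,0,0,-1],
  ],
)

```text
time_s: 22.5
ee_pos: [0.6609, -0.2808, 0.1362]
ee_rot: [-0.013, -0.707, 0.707, 0.011]
ft_force: [-0.1, 0.3, 0.4]
finger_gap: 0.961
```

Call:
apply_moves(
  series=[
    [0,0,0,0,-20,0,-1],
    [0,0,0,0,-40,0,-1],
    [0,0,0,0,-40,0,-1],
    [0,0,0,0,0,0,-1],
  ],
)

```text
time_s: 23.0
ee_pos: [0.6605, -0.2807, 0.2387]
ee_rot: [-0.013, -0.707, 0.707, 0.011]
ft_force: [-0.1, 0.4, -1.6]
finger_gap: 1.001
```

```bash
python3 -c "
from h import *
go([.4395,.133,.24],-2)
g=grab('scene');crop(g,120,130,220,230,7,'d7')
"
```

```text
t 23.0 ee [ 0.6605 -0.2807  0.2387] jaw -92.0 F [-0.1  0.4 -1.6] gap 88.1 q [-0.57  0.7   0.75  0.    1.68  1.04]
turn [ -0.1 -90.   -0.1]   new-frame shift [-405.7   -1.3 -235.3]   cur-frame [ 235.1   -2.  -405.8]
```

View pics/d7.png

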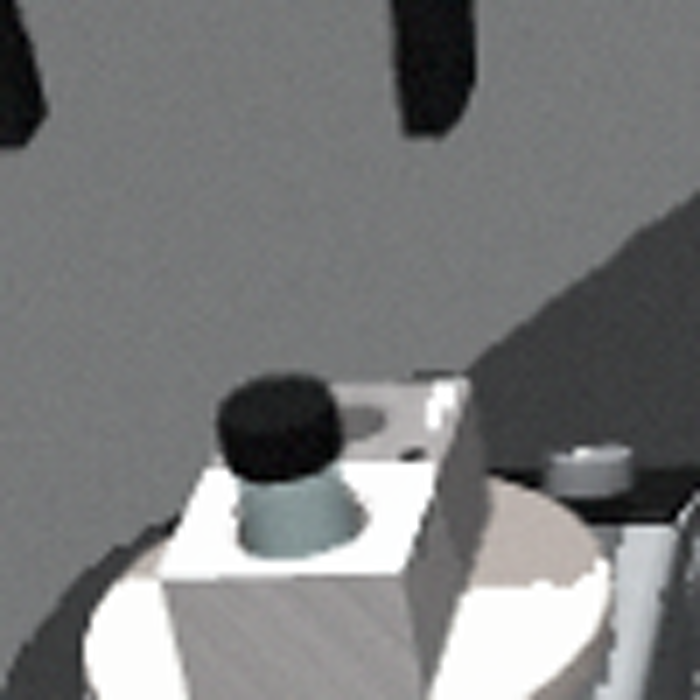

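Call:
apply_moves(
  series=[
    [0,0,0,14,0,-25,-1],
    [0,0,0,24,0,-42,-1],
    [0,0,0,28,0,-48,-1],
    [0,0,0,28,0,-48,-1],
    [0,0,0,28,0,-48,-1],
    [0,0,0,28,0,-48,-1],
    [0,0,0,28,0,-48,-1],
    [0,0,0,26,0,-45,-1],
    [0,0,0,18,0,-32,-1],
    [0,0,0,0,0,0,-1],
  ],
)

```text
time_s: 24.3
ee_pos: [0.4383, 0.1234, 0.2253]
ee_rot: [0.004, 0.71, -0.704, -0.022]
ft_force: [0.3, -0.1, -0.4]
finger_gap: 1.003
```

```bash
python3 -c "
from h import *
go([.441,.133,.2],-2)
"
```

```text
t 24.3 ee [0.4383 0.1234 0.2253] jaw -92.1 F [ 0.3 -0.1 -0.4] gap 88.3 q [0.01 0.25 1.57 0.01 1.35 1.61]
turn [-0.8 89.9  1.6]   new-frame shift [ 9.7 25.3 -2.3]   cur-frame [-3.  25.3 -9.4]
```

Call:
apply_moves(
  series=[
    [0,-10,0,-3,0,-9,-1],
    [0,-10,0,0,0,0,-1],
    [0,-10,0,0,0,0,-1],
    [0,-10,0,0,0,0,-1],
    [0,-10,0,0,0,0,-1],
    [0,-10,0,0,0,0,-1],
    [0,-10,0,0,0,0,-1],
    [0,-10,0,0,0,0,-1],
    [0,-7,0,0,0,0,-1],
    [0,0,0,0,0,0,-1],
  ],
)

```text
time_s: 25.55
ee_pos: [0.4438, 0.1236, 0.216]
ee_rot: [-0.497, 0.524, -0.5, 0.479]
ft_force: [-0.0, -0.8, 0.6]
finger_gap: 1.002
```

```bash
python3 -c "
from h import *
go([.441,.133,.03],-2)
"
```

```text
t 25.55 ee [0.4438 0.1236 0.216 ] jaw -2.7 F [-0.  -0.8  0.6] gap 88.2 q [0.01 0.27 1.57 0.01 1.34 0.06]
turn [ 2.4 -0.7 -0.3]   new-frame shift [ -9.3 186.   -3.1]   cur-frame [ -8.3 186.    4.6]
```

Call:
apply_moves(
  series=[
    [2.4,-0.7,-0.3,-9,0,4,-1],
    [0,0,0,0,40,0,-1],
    [0,0,0,0,45,0,-1],
    [0,0,0,0,30,0,-1],
    [0,0,0,0,0,0,-1],
  ],
)

```text
time_s: 26.18
ee_pos: [0.4498, 0.1297, 0.0962]
ee_rot: [0.487, -0.513, 0.513, -0.486]
ft_force: [0.2, 0.6, 0.0]
finger_gap: 0.997
```

```bash
python3 -c "
from h import *
go([.441,.133,.03],-2)
g=grab('scene');crop(g,320,110,420,200,8,'e1')
"
```

```text
t 26.18 ee [0.4498 0.1297 0.0962] jaw -3.0 F [0.2 0.6 0. ] gap 87.7 q [ 0.03  0.43  1.75 -0.    0.97  0.08]
turn [-0. -1.  0.]   new-frame shift [-3.  66.2 -8.9]   cur-frame [-2.8 66.2 -9. ]
```

View pics/e1.png

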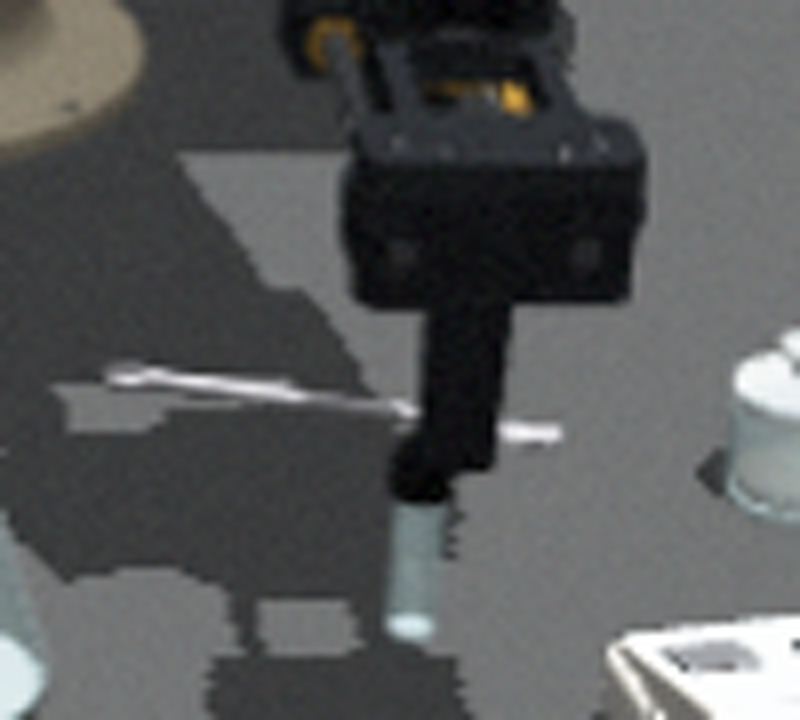

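```bash
python3 -c "
from h import *
g=grab('scene')
c=lambda x,y:(320+(x+.5)/8-.5,110+(y+.5)/8-.5)
print(plane(g,[c(560,432),c(105,375),c(410,628)],0))
print(plane(g,[c(418,435)],.06))
"
```

```text
[[0.31987582 0.20720953 0.        ]
 [0.26964717 0.06642658 0.        ]
 [0.43712627 0.13571643 0.        ]]
[[0.43055258 0.13503487 0.06      ]]
```

Call:
apply_moves(
  series=[
    [0,-1,0,-4,20,-9,-1],
    [0,0,0,0,20,0,-1],
    [0,0,0,0,10,0,-1],
    [0,0,0,0,0,0,-1],
  ],
)

```text
time_s: 26.78
ee_pos: [0.4461, 0.1342, 0.0521]
ee_rot: [0.487, -0.505, 0.513, -0.495]
ft_force: [0.7, -0.5, -0.1]
finger_gap: 1.002
```

```bash
python3 -c "
from h import *
go([.441,.134,.03],-2)
"
```

```text
t 26.77 ee [0.4461 0.1342 0.0521] jaw -2.1 F [ 0.7 -0.5 -0.1] gap 88.2 q [ 0.04  0.5   1.81 -0.    0.82  0.08]
turn [-0.9 -0.1 -0. ]   new-frame shift [ 0.4 22.1 -5.1]   cur-frame [ 0.4 22.1 -5.4]
```

Call:
apply_moves(
  series=[
    [-0.9,0,0,0,15,-5,-1],
    [0,0,0,0,7,0,-1],
    [0,0,0,0,0,0,-1],
    [0,0,0,0,0,0,1],
    [0,0,0,0,0,0,1],
    [0,0,0,0,0,0,1],
    [0,0,0,0,0,0,1],
    [0,0,0,0,0,0,1],
    [0,0,0,0,0,0,1],
    [0,0,0,0,0,0,1],
  ],
)

```text
time_s: 28.02
ee_pos: [0.4422, 0.1344, 0.0304]
ee_rot: [0.49, -0.509, 0.51, -0.491]
ft_force: [0.2, -0.2, 0.9]
finger_gap: 0.228
```

```bash
python3 -c "
from h import *
go([.441,.134,.03],-92)
g=grab('scene');crop(g,320,110,420,200,8,'e2')
"
```

```text
t 28.02 ee [0.4422 0.1344 0.0304] jaw -2.2 F [ 0.2 -0.2  0.9] gap 20.0 q [0.04 0.54 1.83 0.   0.77 0.08]
turn [-0.1 89.8 -0.2]   new-frame shift [1.2 0.4 0.5]   cur-frame [ 0.5  0.4 -1.2]
```

View pics/e2.png

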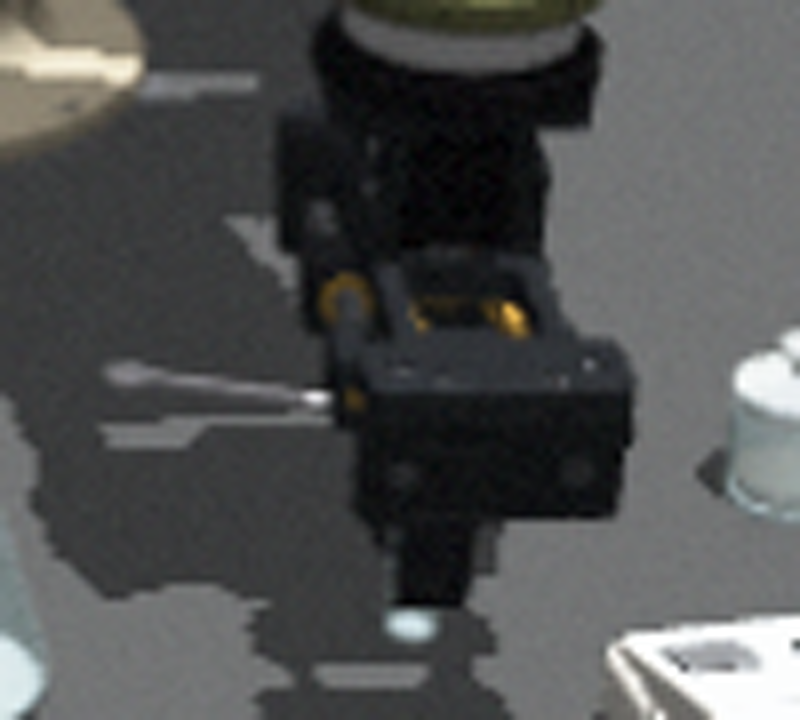

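Call:
apply_moves(
  series=[
    [0,0,0,0,0,0,1],
    [0,0,0,0,0,0,1],
    [0,0,0,0,0,0,1],
  ],
)

```text
time_s: 28.45
ee_pos: [0.4422, 0.1344, 0.0304]
ee_rot: [0.49, -0.509, 0.51, -0.491]
ft_force: [-0.8, -0.3, -0.1]
finger_gap: 0.171
```

```bash
python3 -c "
from h import *
go([.441,.134,.03],-92)
g=grab('scene');crop(g,320,110,420,200,8,'e3')
"
```

```text
t 28.45 ee [0.4422 0.1344 0.0304] jaw -2.2 F [-0.8 -0.3 -0.1] gap 15.1 q [0.04 0.54 1.83 0.   0.77 0.08]
turn [-0.1 89.8 -0.2]   new-frame shift [1.1 0.4 0.5]   cur-frame [ 0.5  0.3 -1.1]
```

View pics/e3.png

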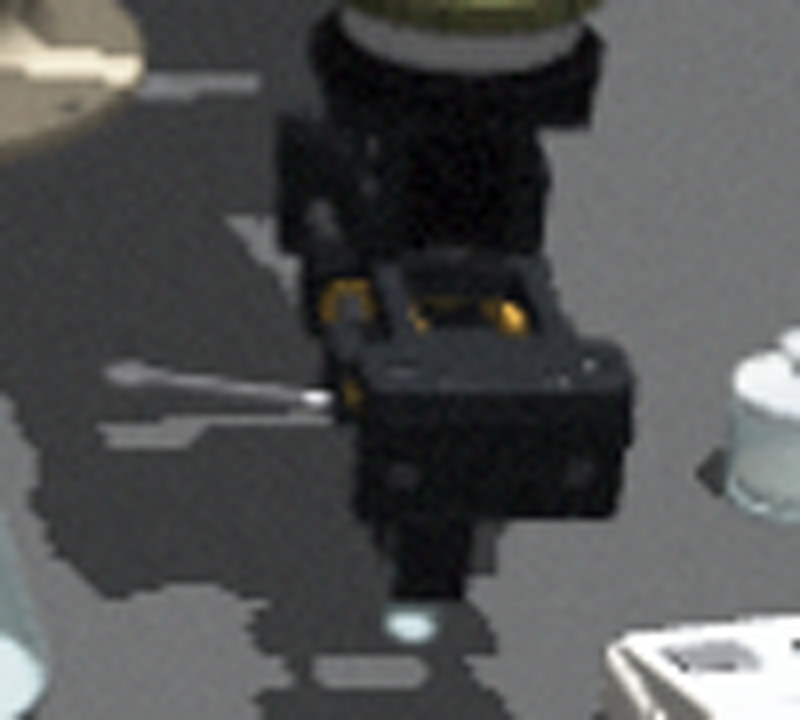

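Call:
apply_moves(
  series=[
    [0,0,0,0,0,0,-1],
    [0,0,0,0,0,0,-1],
    [0,0,0,0,0,0,-1],
    [0,0,0,0,0,0,-1],
    [0,0,0,0,0,0,-1],
    [0,0,0,0,-11,0,-1],
    [0,10,0,0,0,0,-1],
    [0,10,0,0,0,0,-1],
    [0,10,0,0,0,0,-1],
    [0,10,0,0,0,0,-1],
  ],
)

```text
time_s: 29.75
ee_pos: [0.4428, 0.1345, 0.0448]
ee_rot: [0.278, -0.649, 0.65, -0.282]
ft_force: [0.1, -0.4, 0.2]
finger_gap: 1.002
```

Call:
apply_moves(
  series=[
    [0,10,0,0,0,0,-1],
    [0,10,0,0,0,0,-1],
    [0,10,0,0,0,0,-1],
    [0,10,0,0,0,0,-1],
    [0,7,0,0,0,0,-1],
    [0,0,0,0,0,0,-1],
  ],
)

```text
time_s: 30.5
ee_pos: [0.4438, 0.1346, 0.049]
ee_rot: [0.016, 0.707, -0.707, -0.009]
ft_force: [-0.3, -0.2, -0.1]
finger_gap: 1.005
```

```bash
python3 -c "
from h import *
go([.4422,.1345,.043],-92)
g=grab('scene');crop(g,320,110,420,200,8,'e4')
"
```

```text
t 30.5 ee [0.4438 0.1346 0.049 ] jaw -92.0 F [-0.3 -0.2 -0.1] gap 88.5 q [0.04 0.5  1.81 0.   0.82 1.64]
turn [ 0.1  0.  -0.6]   new-frame shift [1.6 6.  0.2]   cur-frame [1.6 6.  0.2]
```

View pics/e4.png

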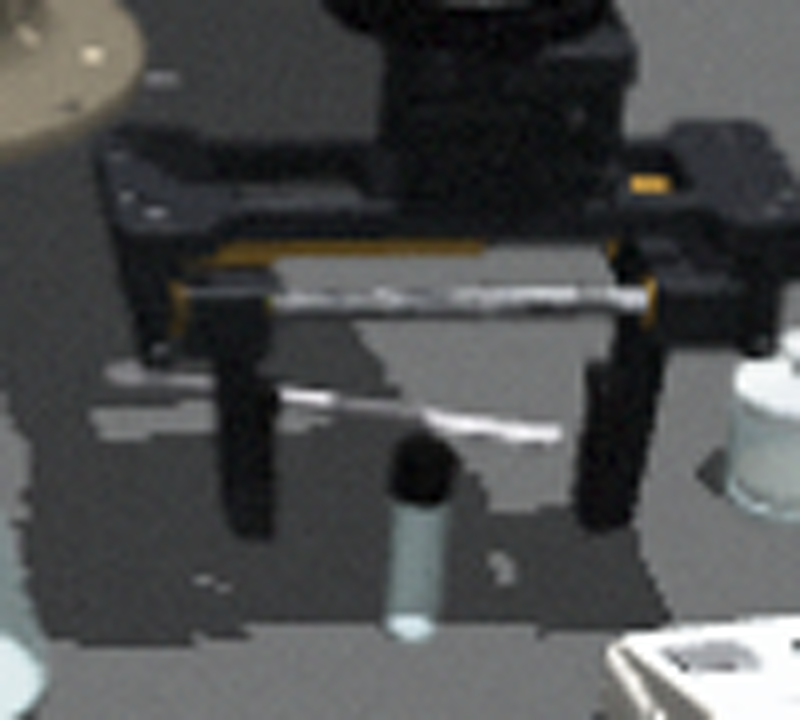

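Call:
apply_moves(
  series=[
    [0.1,0,-0.6,1.6,6,0,-1],
    [0,0,0,0,0,0,-1],
    [0,0,0,0,0,0,-1],
  ],
)

```text
time_s: 30.92
ee_pos: [0.4421, 0.1347, 0.0428]
ee_rot: [-0.01, -0.707, 0.707, 0.011]
ft_force: [0.2, 0.4, 0.4]
finger_gap: 0.999
```

Call:
apply_moves(
  series=[
    [0,0,0,0,0,0,1],
    [0,0,0,0,0,0,1],
    [0,0,0,0,0,0,1],
    [0,0,0,0,0,0,1],
    [0,0,0,0,0,0,1],
    [0,0,0,0,0,0,1],
    [0,0,0,0,0,0,1],
    [0,0,0,0,0,0,1],
    [0,0,0,0,0,0,1],
    [0,0,0,0,0,0,1],
  ],
)

```text
time_s: 32.17
ee_pos: [0.4421, 0.1347, 0.0429]
ee_rot: [-0.01, -0.707, 0.707, 0.01]
ft_force: [-0.9, -0.4, 0.1]
finger_gap: 0.177
```

```bash
python3 -c "
from h import *
go([.4422,.1345,.22],-92)
"
```

```text
t 32.17 ee [0.4421 0.1347 0.0429] jaw -91.6 F [-0.9 -0.4  0.1] gap 15.5 q [ 0.04  0.51  1.82 -0.    0.81  1.64]
turn [-0.   0.4  0.1]   new-frame shift [-1.000e-01 -1.771e+02  2.000e-01]   cur-frame [   0.2 -177.1    0.3]
```

Call:
apply_moves(
  series=[
    [0,0,0,0,-15,0,1],
    [0,0,0,0,-35,0,1],
    [0,0,0,0,-50,0,1],
    [0,0,0,0,-50,0,1],
    [0,0,0,0,-35,0,1],
    [0,0,0,0,-10,0,1],
    [0,0,0,0,0,0,1],
  ],
)

```text
time_s: 33.05
ee_pos: [0.4416, 0.1347, 0.2423]
ee_rot: [-0.008, -0.707, 0.707, 0.012]
ft_force: [0.8, -0.5, -0.3]
finger_gap: 0.171
```

```bash
python3 -c "
from h import *
go([.6122,-.2789,.23],-92)
"
```

```text
t 33.05 ee [0.4416 0.1347 0.2423] jaw -91.6 F [ 0.8 -0.5 -0.3] gap 15.0 q [ 0.04  0.23  1.54 -0.    1.37  1.64]
turn [-0.1  0.4  0.3]   new-frame shift [-185.    12.3  407.4]   cur-frame [-182.4   11.8  408.6]
```

Call:
apply_moves(
  series=[
    [0,0.4,0.3,-10,0,22,1],
    [0,0,0,-18,0,40,1],
    [0,0,0,-21,-2,47,1],
    [0,0,0,-21,-2,47,1],
    [0,0,0,-21,-2,47,1],
    [0,0,0,-21,-2,47,1],
    [0,0,0,-21,-2,47,1],
    [0,0,0,-21,-2,47,1],
    [0,0,0,-15,0,33,1],
    [0,0,0,0,0,0,1],
  ],
)

```text
time_s: 34.3
ee_pos: [0.5977, -0.2592, 0.2285]
ee_rot: [0.001, 0.711, -0.703, -0.023]
ft_force: [0.3, 0.4, -0.3]
finger_gap: 0.175
```

```bash
python3 -c "
from h import *
go([.6122,-.2789,.2],-92)
"
```

```text
t 34.3 ee [ 0.5977 -0.2592  0.2285] jaw -92.0 F [ 0.3  0.4 -0.3] gap 15.4 q [-0.59  0.59  0.99 -0.01  1.59  1.02]
turn [0.7 0.  1.8]   new-frame shift [-15.2  28.5  19.2]   cur-frame [-16.1  27.8  19.5]
```

Call:
apply_moves(
  series=[
    [0.7,0,1.8,-16,10,19.5,1],
    [0,0,0,0,10,0,1],
    [0,0,0,0,0,0,1],
    [0,0,0,0,0,0,1],
  ],
)

```text
time_s: 34.8
ee_pos: [0.613, -0.2773, 0.2036]
ee_rot: [0.01, 0.708, -0.706, -0.012]
ft_force: [0.3, 0.3, 0.4]
finger_gap: 0.17
```

```bash
python3 -c "
from h import *
go([.6122,-.2789,.18],-92)
"
```

```text
t 34.8 ee [ 0.613  -0.2773  0.2036] jaw -91.8 F [0.3 0.3 0.4] gap 15.0 q [-0.6   0.63  0.99  0.    1.52  1.  ]
turn [0.1 0.2 0.1]   new-frame shift [ 0.7 23.6  1.6]   cur-frame [ 0.7 23.6  1.6]
```

Call:
apply_moves(
  series=[
    [0.1,0.2,0.1,0.7,14,1.6,1],
    [0,0,0,0,12,0,1],
    [0,0,0,0,5,0,1],
    [0,0,0,0,0,0,1],
  ],
)

```text
time_s: 35.3
ee_pos: [0.612, -0.2781, 0.1709]
ee_rot: [-0.012, -0.707, 0.707, 0.012]
ft_force: [-0.7, 0.1, 0.7]
finger_gap: 0.173
```

```bash
python3 -c "
from h import *
go([.6122,-.2789,.165],-92)
g=grab('scene');crop(g,120,110,220,210,7,'e5')
"
```

```text
t 35.3 ee [ 0.612  -0.2781  0.1709] jaw -92.0 F [-0.7  0.1  0.7] gap 15.2 q [-0.6   0.65  1.04 -0.    1.44  1.  ]
turn [-0.  0.  0.]   new-frame shift [-0.3  5.9  0.8]   cur-frame [-0.3  5.9  0.8]
```

View pics/e5.png

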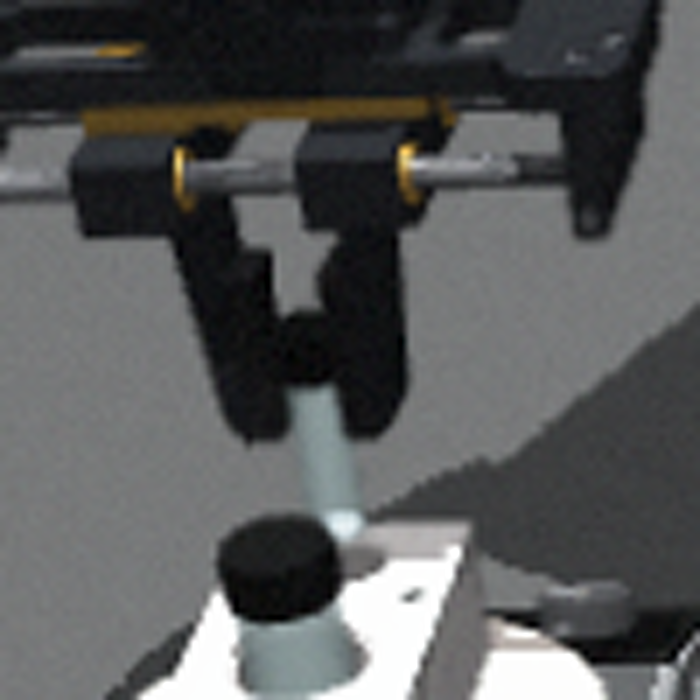

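```bash
python3 -c "
from h import *
g=grab('scene')
print((proj(g,[[.6120,-.2781,.130],[.6132,-.2776,.12]])-[120,110]+.5)*7)
go([.6122,-.2789,.159],-92)
"
```

```text
[[338.53971684 528.61648606]
 [345.84216938 564.03895757]]
t 35.4 ee [ 0.6121 -0.2782  0.1715] jaw -92.0 F [ 1.  -0.9  0.1] gap 15.1 q [-0.6   0.65  1.04 -0.    1.44  1.  ]
turn [-0.  0. -0.]   new-frame shift [-0.1 12.5  0.7]   cur-frame [-0.1 12.5  0.7]
```

Call:
apply_moves(
  series=[
    [0,0,0,-0.3,5,0.8,1],
    [0,0,0,0,4,0,1],
    [0,0,0,0,0,0,1],
  ],
)

```text
time_s: 35.78
ee_pos: [0.6126, -0.2792, 0.1624]
ee_rot: [-0.013, -0.707, 0.707, 0.012]
ft_force: [0.1, 0.5, -0.7]
finger_gap: 0.176
```

```bash
python3 -c "
from h import *
go([.6122,-.2789,.159],-92)
g=grab('scene');crop(g,120,110,220,210,7,'e6')
"
```

```text
t 35.77 ee [ 0.6126 -0.2792  0.1624] jaw -92.0 F [ 0.1  0.5 -0.7] gap 15.5 q [-0.6   0.66  1.05 -0.    1.42  1.  ]
turn [-0.1  0.  -0.1]   new-frame shift [ 0.4  3.4 -0.3]   cur-frame [ 0.4  3.4 -0.3]
```

View pics/e6.png

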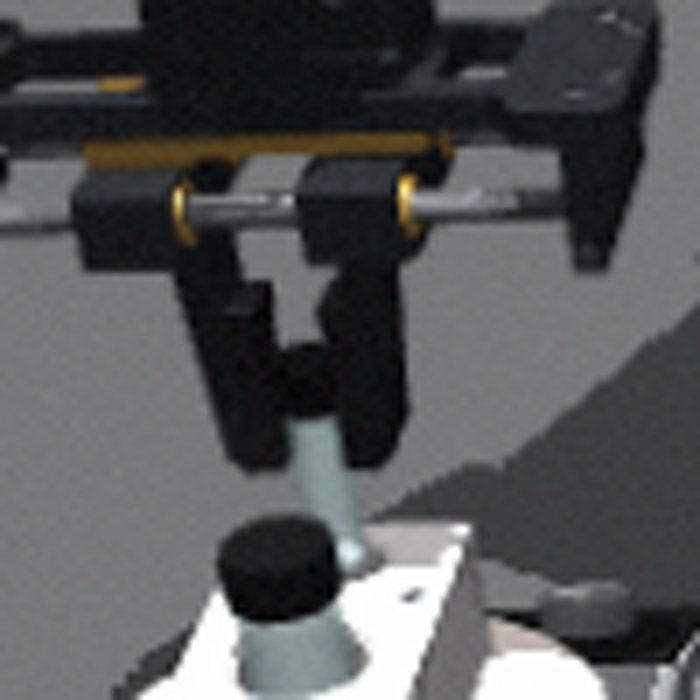

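Call:
apply_moves(
  series=[
    [0,0,0,0.2,3,-0.3,1],
    [0,0,0,0,3,0,1],
    [0,0,0,0,0,0,1],
  ],
)

```text
time_s: 36.2
ee_pos: [0.6125, -0.279, 0.1564]
ee_rot: [-0.013, -0.706, 0.708, 0.012]
ft_force: [-0.0, -0.0, -0.2]
finger_gap: 0.17
```

```bash
python3 -c "
from h import *
go([.6122,-.2789,.136],-92)
g=grab('scene');crop(g,120,110,220,210,7,'e7')
"
```

```text
t 36.2 ee [ 0.6125 -0.279   0.1564] jaw -92.0 F [-0.  -0.  -0.2] gap 15.0 q [-0.6   0.67  1.06 -0.    1.41  1.  ]
turn [-0.1  0.  -0.1]   new-frame shift [ 0.3 20.4 -0.1]   cur-frame [ 0.4 20.4 -0.1]
```

View pics/e7.png

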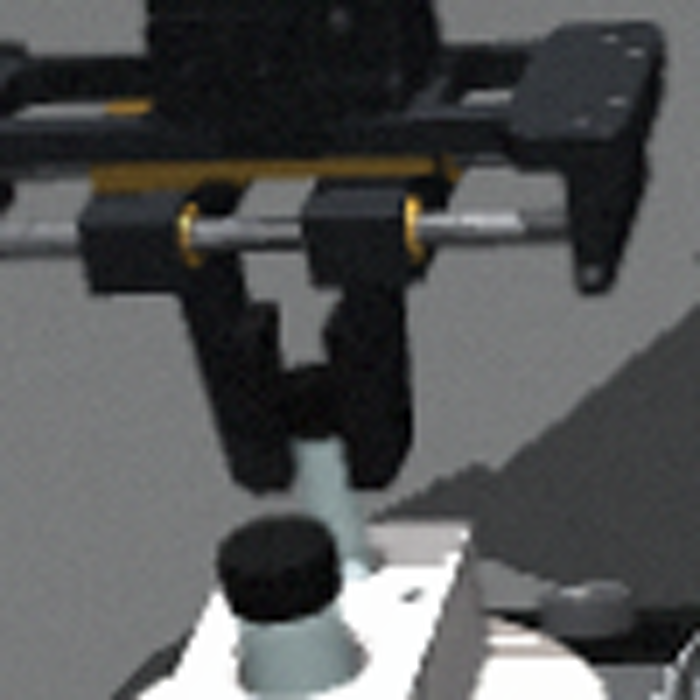

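Call:
apply_moves(
  series=[
    [0,0,0,0,4,0,1],
    [0,0,0,0,4,0,1],
    [0,0,0,0,4,0,1],
    [0,0,0,0,0,0,1],
  ],
)

```text
time_s: 36.75
ee_pos: [0.6126, -0.279, 0.1435]
ee_rot: [-0.013, -0.706, 0.708, 0.012]
ft_force: [0.2, -0.5, 0.4]
finger_gap: 0.174
```

Call:
apply_moves(
  series=[
    [0,0,0,0,4,0,1],
    [0,0,0,0,3,0,1],
    [0,0,0,0,1.5,0,1],
    [0,0,0,0,0,0,1],
  ],
)

```text
time_s: 37.25
ee_pos: [0.6131, -0.2793, 0.1359]
ee_rot: [-0.014, -0.706, 0.708, 0.011]
ft_force: [-0.5, 0.4, -0.4]
finger_gap: 0.174
```

Call:
apply_moves(
  series=[
    [0,0,0,0.3,0.7,0,1],
    [0,0,0,0,0,0,1],
    [0,0,0,0,0,0,-1],
    [0,0,0,0,0,0,-1],
    [0,0,0,0,0,0,-1],
    [0,0,0,0,0,0,-1],
    [0,0,0,0,0,0,-1],
    [0,0,0,0,0,0,-1],
  ],
)

```text
time_s: 38.25
ee_pos: [0.6126, -0.2793, 0.1346]
ee_rot: [-0.014, -0.706, 0.708, 0.011]
ft_force: [-0.2, 1.2, 0.4]
finger_gap: 0.833
```

Call:
apply_moves(
  series=[
    [0,0,0,0,-20,0,-1],
    [0,0,0,0,-40,0,-1],
    [0,0,0,0,-40,0,-1],
    [0,0,0,0,-30,0,-1],
    [0,0,0,0,0,0,-1],
  ],
)

```text
time_s: 38.88
ee_pos: [0.612, -0.2788, 0.2678]
ee_rot: [-0.013, -0.706, 0.708, 0.011]
ft_force: [-0.3, 0.5, -0.1]
finger_gap: 0.995
```

```bash
python3 -c "
from h import *
go([.461,-.005,.22],-92)
g=grab('scene');crop(g,120,130,220,230,7,'e8')
"
```

```text
t 38.88 ee [ 0.612  -0.2788  0.2678] jaw -92.0 F [-0.3  0.5 -0.1] gap 87.5 q [-0.6   0.6   0.87 -0.    1.67  1.  ]
turn [-0.1  0.  -0.1]   new-frame shift [ 160.4   47.8 -268.3]   cur-frame [ 160.5   47.  -268.4]
```

View pics/e8.png

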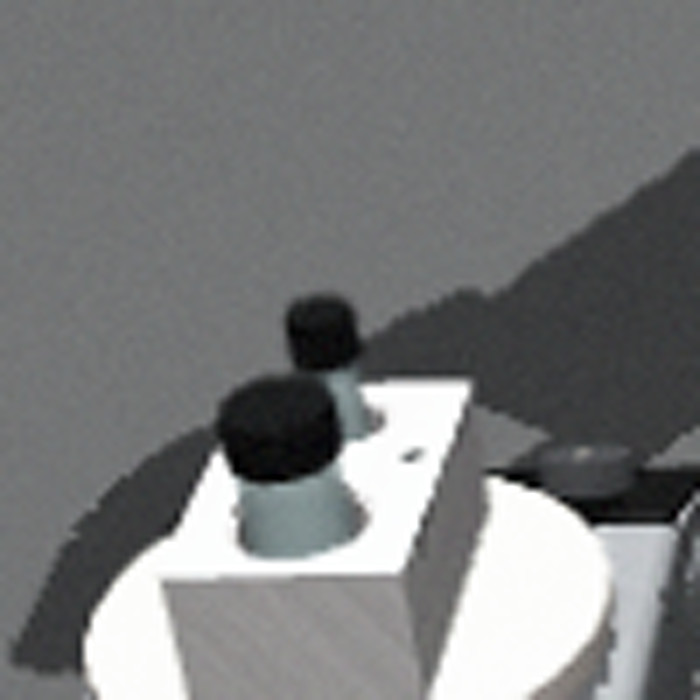

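Call:
apply_moves(
  series=[
    [0,0,0,16,0,-27,-1],
    [0,0,0,28,0,-47,-1],
    [0,0,0,28,0,-47,-1],
    [0,0,0,28,0,-47,-1],
    [0,0,0,28,0,-47,-1],
    [0,0,0,20,0,-34,-1],
    [0,0,0,8,0,-14,-1],
    [0,0,0,0,0,0,-1],
  ],
)

```text
time_s: 39.92
ee_pos: [0.4564, -0.002, 0.2544]
ee_rot: [0.006, 0.71, -0.704, -0.02]
ft_force: [1.2, -0.4, -0.4]
finger_gap: 0.999
```

```bash
python3 -c "
from h import *
go([.4625,-.005,.17],-92)
g=grab('scene');crop(g,260,60,360,210,5,'f1')
"
```

```text
t 39.92 ee [ 0.4564 -0.002   0.2544] jaw -92.1 F [ 1.2 -0.4 -0.4] gap 87.9 q [-0.27  0.22  1.52  0.    1.42  1.34]
turn [ 0.5 -0.1  1.1]   new-frame shift [-6.2 84.4  2.8]   cur-frame [-7.9 84.2  3.5]
```

View pics/f1.png

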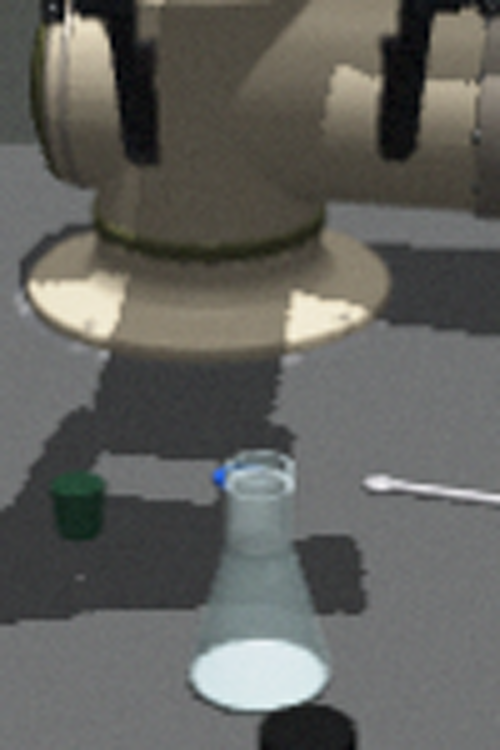

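Call:
apply_moves(
  series=[
    [0.5,0,1.1,-8,20,3.5,-1],
    [0,0,0,0,35,0,-1],
    [0,0,0,0,25,0,-1],
    [0,0,0,0,0,0,-1],
  ],
)

```text
time_s: 40.48
ee_pos: [0.4677, -0.0114, 0.1706]
ee_rot: [-0.015, -0.706, 0.708, 0.015]
ft_force: [-0.1, -0.2, -0.0]
finger_gap: 0.998
```

```bash
python3 -c "
from h import *
go([.4625,-.005,.13],-92)
g=grab('scene');crop(g,260,60,360,210,5,'f2')
"
```

```text
t 40.48 ee [ 0.4677 -0.0114  0.1706] jaw -92.4 F [-0.1 -0.2 -0. ] gap 87.8 q [-0.28  0.32  1.65 -0.    1.17  1.34]
turn [-0.1 -0.4 -0. ]   new-frame shift [ 5.4 40.6 -6.2]   cur-frame [ 5.5 40.6 -6.3]
```

View pics/f2.png

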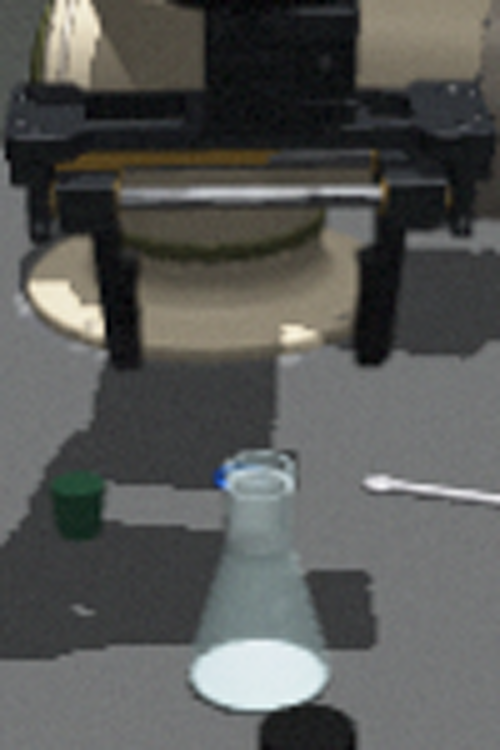

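Call:
apply_moves(
  series=[
    [0,-0.4,0,5.5,20,-6,-1],
    [0,0,0,0,30,0,-1],
    [0,0,0,0,20,0,-1],
    [0,0,0,0,0,0,-1],
  ],
)

```text
time_s: 41.02
ee_pos: [0.4675, -0.0083, 0.1041]
ee_rot: [-0.017, -0.705, 0.709, 0.009]
ft_force: [0.3, 0.0, 1.0]
finger_gap: 0.996
```

```bash
python3 -c "
from h import *
go([.4625,-.005,.079],-92)
"
```

```text
t 41.02 ee [ 0.4675 -0.0083  0.1041] jaw -92.1 F [0.3 0.  1. ] gap 87.6 q [-0.27  0.41  1.75 -0.    0.97  1.34]
turn [-0.3 -0.1 -0.7]   new-frame shift [ 5.1 25.1 -3.2]   cur-frame [ 5.4 25.  -3.3]
```

Call:
apply_moves(
  series=[
    [-0.3,0,-0.7,5.2,16,-3,-1],
    [0,0,0,0,8,0,-1],
    [0,0,0,0,0,0,-1],
    [0,0,0,0,0,0,-1],
  ],
)

```text
time_s: 41.52
ee_pos: [0.464, -0.0058, 0.0808]
ee_rot: [-0.014, -0.707, 0.707, 0.012]
ft_force: [-0.5, -0.4, 0.3]
finger_gap: 1.0
```

```bash
python3 -c "
from h import *
go([.4625,-.005,.079],-92)
g=grab('scene');crop(g,260,90,360,210,5,'f3')
"
```

```text
t 41.52 ee [ 0.464  -0.0058  0.0808] jaw -92.2 F [-0.5 -0.4  0.3] gap 88.0 q [-0.27  0.45  1.78  0.    0.92  1.34]
turn [-0.  -0.2 -0.2]   new-frame shift [ 1.5  1.8 -0.7]   cur-frame [ 1.5  1.8 -0.7]
```

View pics/f3.png

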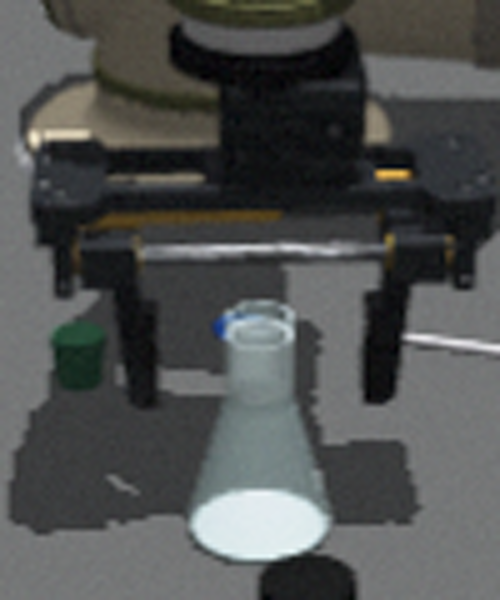

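Centred. Close and lift.

Call:
apply_moves(
  series=[
    [0,0,0,0,0,0,1],
    [0,0,0,0,0,0,1],
    [0,0,0,0,0,0,1],
    [0,0,0,0,0,0,1],
    [0,0,0,0,0,0,1],
    [0,0,0,0,0,0,1],
    [0,0,0,0,0,0,1],
    [0,0,0,0,0,0,1],
  ],
)

```text
time_s: 42.58
ee_pos: [0.4642, -0.0058, 0.0813]
ee_rot: [-0.015, -0.707, 0.707, 0.012]
ft_force: [0.1, -0.3, -0.0]
finger_gap: 0.323
```

```bash
python3 -c "
from h import *
go([.4625,-.005,.2],-92)
"
```

```text
t 42.58 ee [ 0.4642 -0.0058  0.0813] jaw -92.2 F [ 0.1 -0.3 -0. ] gap 28.4 q [-0.27  0.45  1.78  0.    0.92  1.34]
turn [-0.  -0.2 -0.2]   new-frame shift [   1.7 -118.7   -0.8]   cur-frame [   1.3 -118.7   -0.7]
```

Call:
apply_moves(
  series=[
    [0,0,0,0,-15,0,1],
    [0,0,0,0,-30,0,1],
    [0,0,0,0,-40,0,1],
    [0,0,0,0,-25,0,1],
    [0,0,0,0,-5,0,1],
    [0,0,0,0,0,0,1],
  ],
)

```text
time_s: 43.32
ee_pos: [0.4628, -0.0055, 0.1981]
ee_rot: [0.013, 0.707, -0.707, -0.013]
ft_force: [0.6, -0.1, -0.5]
finger_gap: 0.328
```

```bash
python3 -c "
from h import *
go([.643,-.133,.19],-92)
g=grab('scene');crop(g,250,60,370,210,5,'f4')
"
```

```text
t 43.33 ee [ 0.4628 -0.0055  0.1981] jaw -92.2 F [ 0.6 -0.1 -0.5] gap 28.8 q [-0.27  0.28  1.62  0.    1.25  1.34]
turn [ 0.  -0.2  0. ]   new-frame shift [-184.5    8.1  121.2]   cur-frame [-184.9    8.   120.6]
```

View pics/f4.png

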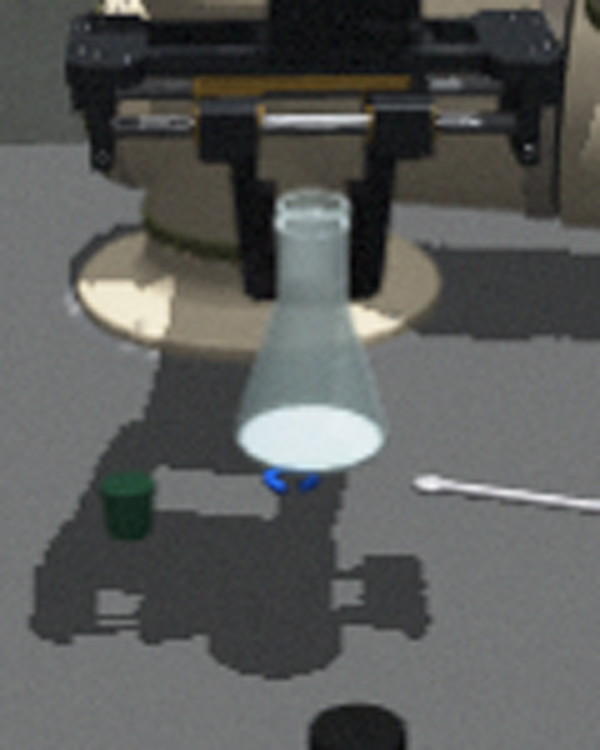

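Call:
apply_moves(
  series=[
    [0,0,0,-17,0,11,1],
    [0,0,0,-34,-1,22,1],
    [0,0,0,-40,-2,26,1],
    [0,0,0,-40,-2,26,1],
    [0,0,0,-28,-2,19,1],
    [0,0,0,-12,-1,8,1],
    [0,0,0,0,0,0,1],
  ],
)

```text
time_s: 44.25
ee_pos: [0.6317, -0.1267, 0.1931]
ee_rot: [0.007, 0.709, -0.705, -0.02]
ft_force: [-1.1, 1.0, -0.8]
finger_gap: 0.328
```

```bash
python3 -c "
from h import *
go([.643,-.133,.14],-92)
"
```

```text
t 44.25 ee [ 0.6317 -0.1267  0.1931] jaw -92.2 F [-1.1  1.  -0.8] gap 28.8 q [-0.38  0.6   1.09 -0.    1.47  1.23]
turn [ 0.3 -0.1  1. ]   new-frame shift [-11.5  53.1   5.9]   cur-frame [-12.5  52.8   6.2]
```

Call:
apply_moves(
  series=[
    [0.3,0,1,-12.5,10,6,1],
    [0,0,0,0,20,0,1],
    [0,0,0,0,15,0,1],
    [0,0,0,0,0,0,1],
  ],
)

```text
time_s: 44.75
ee_pos: [0.6435, -0.1322, 0.1432]
ee_rot: [0.012, 0.708, -0.706, -0.014]
ft_force: [0.7, 0.1, -0.6]
finger_gap: 0.324
```

```bash
python3 -c "
from h import *
go([.643,-.133,.09],-92)
g=grab('scene');crop(g,130,80,350,245,3.6,'f5')
"
```

```text
t 44.75 ee [ 0.6435 -0.1322  0.1432] jaw -92.1 F [ 0.7  0.1 -0.6] gap 28.5 q [-0.38  0.65  1.13  0.    1.36  1.22]
turn [ 0.1 -0.1  0.1]   new-frame shift [ 0.4 53.2  0.8]   cur-frame [ 0.3 53.2  0.9]
```

View pics/f5.png

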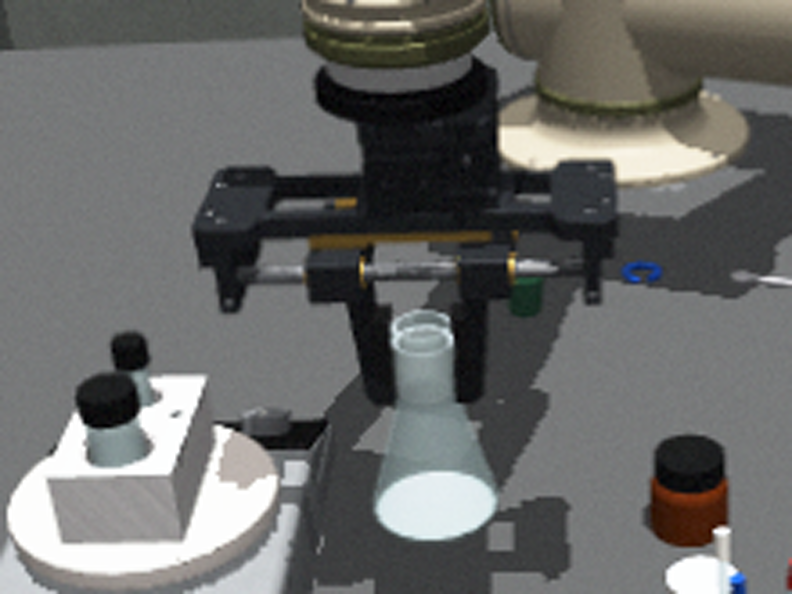

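Call:
apply_moves(
  series=[
    [0.1,0,0.1,0.3,20,0.9,1],
    [0,0,0,0,20,0,1],
    [0,0,0,0,10,0,1],
    [0,0,0,0,0,0,1],
  ],
)

```text
time_s: 45.3
ee_pos: [0.6451, -0.1336, 0.0963]
ee_rot: [-0.015, -0.706, 0.708, 0.01]
ft_force: [0.4, -0.1, -0.6]
finger_gap: 0.33
```

```bash
python3 -c "
from h import *
go([.643,-.133,.081],-92)
"
```

```text
t 45.3 ee [ 0.6451 -0.1336  0.0963] jaw -92.1 F [ 0.4 -0.1 -0.6] gap 29.0 q [-0.38  0.7   1.19 -0.    1.25  1.22]
turn [-0.2 -0.1 -0.4]   new-frame shift [ 2.1 15.3 -0.5]   cur-frame [ 2.2 15.3 -0.5]
```

Call:
apply_moves(
  series=[
    [-0.2,0,-0.4,2,8,-0.5,1],
    [0,0,0,0,4,0,1],
    [0,0,0,0,2,0,1],
    [0,0,0,0,0,0,1],
    [0,0,0,0,0,0,1],
  ],
)

```text
time_s: 45.92
ee_pos: [0.6439, -0.1333, 0.0835]
ee_rot: [-0.014, -0.707, 0.707, 0.011]
ft_force: [-0.7, 0.1, -2.2]
finger_gap: 0.328
```

```bash
python3 -c "
from h import *
go([.643,-.133,.081],-92)
"
```

```text
t 45.92 ee [ 0.6439 -0.1333  0.0835] jaw -92.1 F [-0.7  0.1 -2.2] gap 28.9 q [-0.38  0.71  1.2   0.    1.23  1.22]
turn [-0.  -0.1 -0.2]   new-frame shift [ 0.9  2.5 -0.2]   cur-frame [ 0.9  2.5 -0.2]
```

Call:
apply_moves(
  series=[
    [0,0,-0.2,0.5,1.5,0,1],
    [0,0,0,0,1,0,1],
    [0,0,0,0,0.5,0,1],
    [0,0,0,0,0,0,1],
  ],
)

```text
time_s: 46.42
ee_pos: [0.6436, -0.1333, 0.0815]
ee_rot: [-0.013, -0.707, 0.707, 0.012]
ft_force: [0.2, 0.7, -0.5]
finger_gap: 0.326
```

```bash
python3 -c "
from h import *
go([.643,-.133,.081],-92)
g=grab('scene');crop(g,130,80,350,245,3.6,'f6')
"
```

```text
t 46.42 ee [ 0.6436 -0.1333  0.0815] jaw -92.1 F [ 0.2  0.7 -0.5] gap 28.7 q [-0.38  0.71  1.2  -0.    1.22  1.22]
turn [-0.1 -0.1 -0.1]   new-frame shift [ 0.6  0.5 -0.3]   cur-frame [ 0.6  0.5 -0.3]
```

View pics/f6.png

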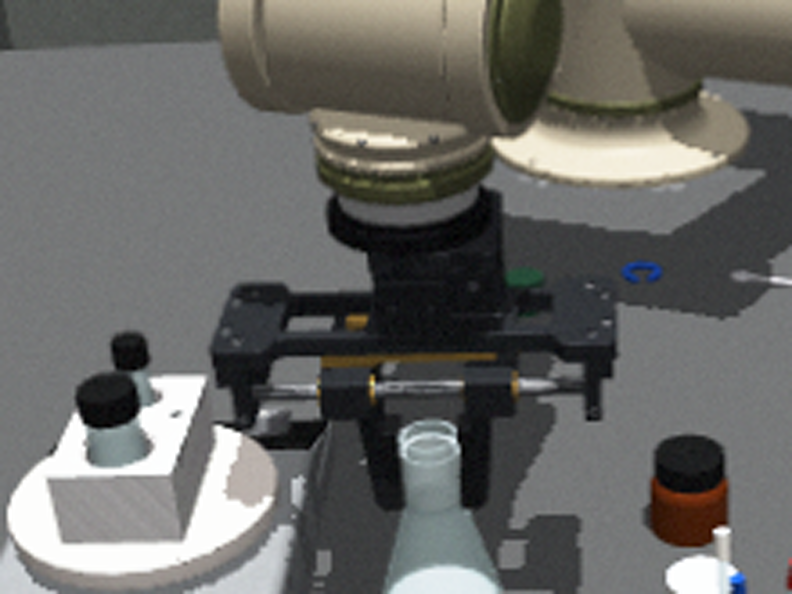

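Call:
apply_moves(
  series=[
    [0,0,0,0,0.6,0,1],
    [0,0,0,0,0,0,1],
    [0,0,0,0,0,0,-1],
    [0,0,0,0,0,0,-1],
    [0,0,0,0,0,0,-1],
    [0,0,0,0,0,0,-1],
    [0,0,0,0,0,0,-1],
    [0,0,0,0,0,0,-1],
  ],
)

```text
time_s: 47.48
ee_pos: [0.6438, -0.1334, 0.0806]
ee_rot: [-0.013, -0.707, 0.707, 0.012]
ft_force: [0.2, 0.1, 0.3]
finger_gap: 0.98
```

Call:
apply_moves(
  series=[
    [0,0,0,0,-20,0,-1],
    [0,0,0,0,-40,0,-1],
    [0,0,0,0,-45,0,-1],
    [0,0,0,0,-45,0,-1],
    [0,0,0,0,-15,0,-1],
    [0,0,0,0,0,0,-1],
  ],
)

```text
time_s: 48.22
ee_pos: [0.6433, -0.1332, 0.2502]
ee_rot: [-0.013, -0.707, 0.707, 0.013]
ft_force: [0.2, 0.1, -0.7]
finger_gap: 1.0
```

```bash
python3 -c "
from h import *
go([.371,.266,.22],-92)
g=grab('scene');crop(g,130,120,350,285,3.6,'f7')
"
```

```text
t 48.23 ee [ 0.6433 -0.1332  0.2502] jaw -92.1 F [ 0.2  0.1 -0.7] gap 88.0 q [-0.38  0.58  0.96 -0.    1.6   1.22]
turn [-0.  -0.1  0. ]   new-frame shift [ 286.1   30.2 -389.4]   cur-frame [ 286.5   29.9 -389.1]
```

View pics/f7.png

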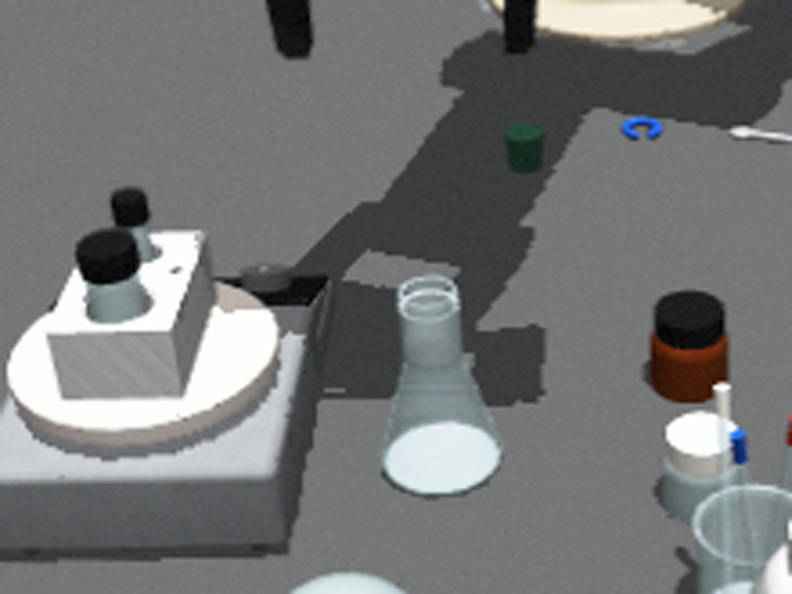

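Call:
apply_moves(
  series=[
    [0,0,0,16,0,-22,-1],
    [0,0,0,30,0,-41,-1],
    [0,0,0,35,0,-48,-1],
    [0,0,0,35,0,-48,-1],
    [0,0,0,35,0,-48,-1],
    [0,0,0,35,0,-48,-1],
    [0,0,0,35,0,-48,-1],
    [0,0,0,30,0,-41,-1],
    [0,0,0,18,0,-24,-1],
    [0,0,0,0,0,0,-1],
  ],
)

```text
time_s: 49.52
ee_pos: [0.3753, 0.2545, 0.2394]
ee_rot: [0.006, 0.707, -0.707, -0.021]
ft_force: [0.7, -0.8, -0.2]
finger_gap: 0.999
```

```bash
python3 -c "
from h import *
go([.3705,.267,.15],-92)
g=grab('scene');crop(g,360,80,480,190,6,'g1')
"
```

```text
t 49.52 ee [0.3753 0.2545 0.2394] jaw -92.2 F [ 0.7 -0.8 -0.2] gap 87.9 q [0.33 0.23 1.56 0.01 1.38 1.94]
turn [ 0.  -0.2  1.2]   new-frame shift [  5.2  89.4 -12.3]   cur-frame [  3.3  89.5 -12.3]
```

View pics/g1.png

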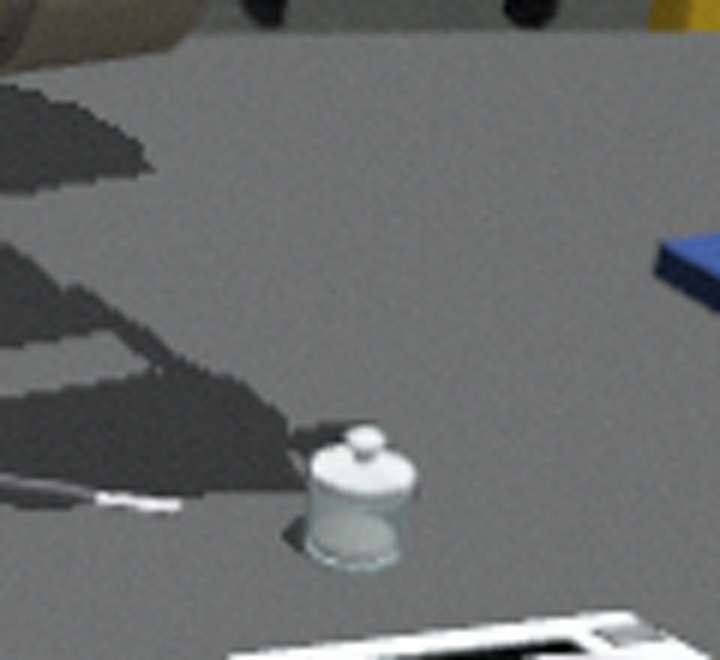

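```bash
python3 -c "
from h import *
g=grab('scene')
c=lambda x,y:(360+(x+.5)/6-.5,80+(y+.5)/6-.5)
# base bottom edge pts, knob top, lid edge left/right
print(plane(g,[c(352,572)],0),plane(g,[c(306,545),c(400,545)],0))
print(plane(g,[c(310,470),c(416,470)],.036),plane(g,[c(366,434)],.055))
"
```

```text
[[0.38362183 0.26489607 0.        ]] [[0.35964228 0.25191571 0.        ]
 [0.36237922 0.29171042 0.        ]]
[[0.36131722 0.24893416 0.036     ]
 [0.36415515 0.29310322 0.036     ]] [[0.36776072 0.26835103 0.055     ]]
```

Call:
apply_moves(
  series=[
    [0,0,1.2,3,20,-12,-1],
    [0,0,0,0,40,0,-1],
    [0,0,0,0,30,0,-1],
    [0,0,0,0,0,0,-1],
  ],
)

```text
time_s: 50.12
ee_pos: [0.3774, 0.2617, 0.1464]
ee_rot: [-0.017, -0.707, 0.707, 0.016]
ft_force: [0.9, -0.2, 0.6]
finger_gap: 0.999
```

```bash
python3 -c "
from h import *
go([.3705,.267,.1],-92)
g=grab('scene');crop(g,360,80,480,190,6,'g2')
"
```

```text
t 50.12 ee [0.3774 0.2617 0.1464] jaw -92.7 F [ 0.9 -0.2  0.6] gap 87.9 q [ 0.35  0.34  1.7  -0.    1.1   1.97]
turn [-0.  -0.7 -0. ]   new-frame shift [ 7.1 46.4 -5.1]   cur-frame [ 7.2 46.4 -5.1]
```

View pics/g2.png

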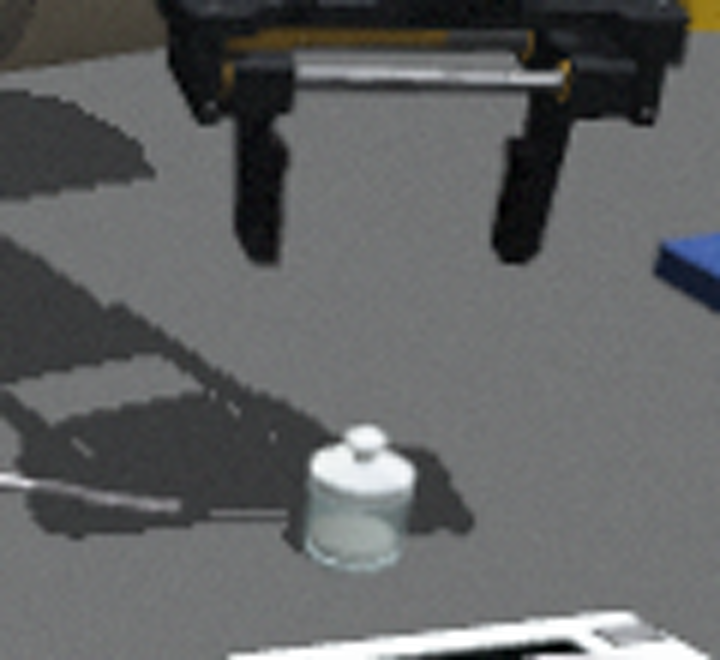

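Call:
apply_moves(
  series=[
    [0,-0.7,0,10,20,-7,-1],
    [0,0,0,0,35,0,-1],
    [0,0,0,0,30,0,-1],
    [0,0,0,0,10,0,-1],
    [0,0,0,0,0,0,-1],
  ],
)

```text
time_s: 50.8
ee_pos: [0.3754, 0.2694, 0.0566]
ee_rot: [0.019, 0.709, -0.705, -0.008]
ft_force: [0.2, 0.6, -0.1]
finger_gap: 0.997
```

```bash
python3 -c "
from h import *
go([.3675,.269,.014],-92)
g=grab('scene');crop(g,360,80,480,190,6,'g3')
"
```

```text
t 50.8 ee [0.3754 0.2694 0.0566] jaw -92.2 F [ 0.2  0.6 -0.1] gap 87.8 q [ 0.37  0.48  1.82 -0.    0.83  1.98]
turn [ 0.3 -0.2 -0.9]   new-frame shift [ 7.9 42.6  0.7]   cur-frame [ 8.5 42.4  0.9]
```

View pics/g3.png

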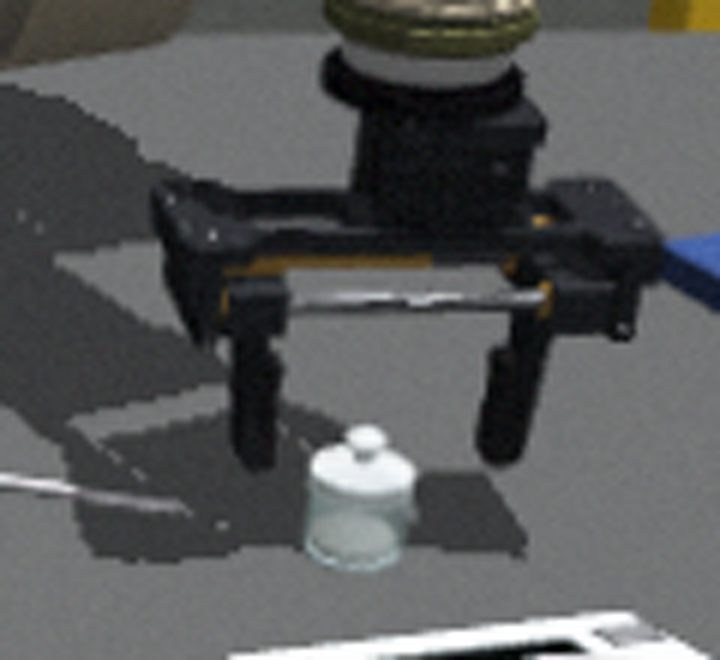

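Call:
apply_moves(
  series=[
    [0.3,-0.2,-0.9,8.5,20,1,-1],
    [0,0,0,0,14,0,-1],
    [0,0,0,0,3,0,-1],
    [0,0,0,0,0,0,-1],
  ],
)

```text
time_s: 51.35
ee_pos: [0.3704, 0.2699, 0.0237]
ee_rot: [0.016, 0.708, -0.706, -0.009]
ft_force: [0.2, 0.4, -0.6]
finger_gap: 1.003
```

```bash
python3 -c "
from h import *
go([.3675,.269,.017],-92)
"
```

```text
t 51.35 ee [0.3704 0.2699 0.0237] jaw -92.0 F [ 0.2  0.4 -0.6] gap 88.2 q [ 0.37  0.54  1.85 -0.    0.74  1.98]
turn [ 0.2 -0.  -0.5]   new-frame shift [2.9 6.7 1. ]   cur-frame [3.  6.6 1.1]
```

Call:
apply_moves(
  series=[
    [0.2,0,-0.5,1.4,6,0.5,-1],
    [0,0,0,0,0,0,-1],
    [0,0,0,0,0,0,1],
    [0,0,0,0,0,0,1],
    [0,0,0,0,0,0,1],
    [0,0,0,0,0,0,1],
    [0,0,0,0,0,0,1],
    [0,0,0,0,0,0,1],
    [0,0,0,0,0,0,1],
  ],
)

```text
time_s: 52.48
ee_pos: [0.3697, 0.2697, 0.0187]
ee_rot: [0.013, 0.707, -0.707, -0.011]
ft_force: [0.0, 0.1, -0.7]
finger_gap: 0.465
```

```bash
python3 -c "
from h import *
go([.3675,.269,.017],-92)
g=grab('scene');crop(g,360,80,480,190,6,'g4')
"
```

```text
t 52.48 ee [0.3697 0.2697 0.0187] jaw -92.0 F [ 0.   0.1 -0.7] gap 40.9 q [0.37 0.55 1.85 0.   0.73 1.98]
turn [ 0.1  0.  -0.1]   new-frame shift [2.1 1.7 0.8]   cur-frame [2.1 1.7 0.8]
```

View pics/g4.png

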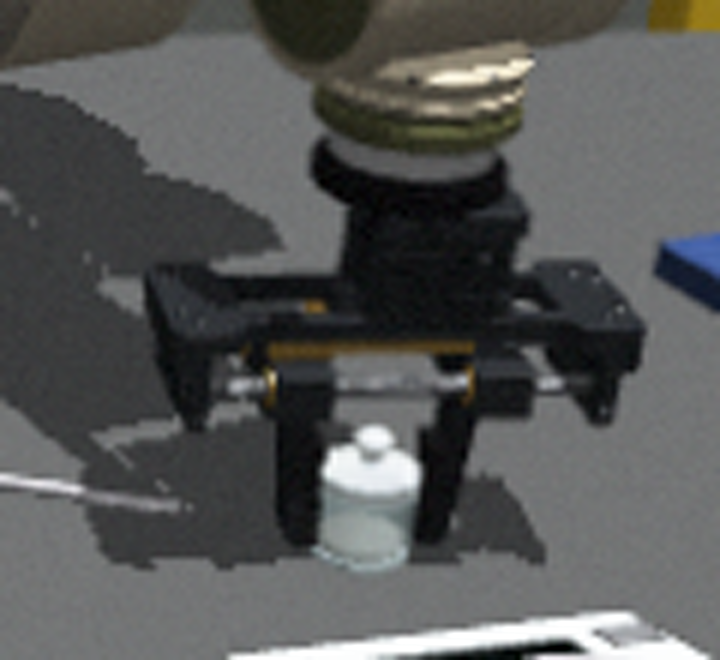

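Call:
apply_moves(
  series=[
    [0,0,0,0,-12,0,1],
    [0,0,0,0,-30,0,1],
    [0,0,0,0,-45,0,1],
    [0,0,0,0,-45,0,1],
    [0,0,0,0,-20,0,1],
    [0,0,0,0,0,0,1],
  ],
)

```text
time_s: 53.28
ee_pos: [0.3686, 0.2694, 0.1789]
ee_rot: [0.014, 0.708, -0.706, -0.011]
ft_force: [0.3, 0.0, -0.2]
finger_gap: 0.471
```

```bash
python3 -c "
from h import *
go([.6335,.275,.15],-92)
"
```

```text
t 53.27 ee [0.3686 0.2694 0.1789] jaw -92.0 F [ 0.3  0.  -0.2] gap 41.4 q [0.37 0.29 1.66 0.   1.18 1.98]
turn [ 0.1  0.  -0.2]   new-frame shift [-264.5   28.9  -14.9]   cur-frame [-264.4   30.   -14.8]
```

Call:
apply_moves(
  series=[
    [0,0,0,-20,0,-1,1],
    [0,0,0,-35,0,-2,1],
    [0,0,0,-45,0,-3,1],
    [0,0,0,-45,0,-3,1],
    [0,0,0,-45,0,-3,1],
    [0,0,0,-35,0,-2,1],
    [0,0,0,-20,0,-1,1],
    [0,0,0,0,0,0,1],
  ],
)

```text
time_s: 54.28
ee_pos: [0.6173, 0.2746, 0.169]
ee_rot: [-0.008, -0.706, 0.708, 0.016]
ft_force: [-0.6, 0.8, -0.5]
finger_gap: 0.469
```

```bash
python3 -c "
from h import *
go([.6335,.275,.13],-92)
"
```

```text
t 54.27 ee [0.6173 0.2746 0.169 ] jaw -92.0 F [-0.6  0.8 -0.5] gap 41.2 q [0.24 0.67 1.02 0.   1.46 1.85]
turn [-0.2  0.   0.6]   new-frame shift [-16.2  39.   -0.9]   cur-frame [-16.6  38.8  -1. ]
```

Call:
apply_moves(
  series=[
    [0,0,0.6,-16,12,-1,1],
    [0,0,0,0,18,0,1],
    [0,0,0,0,5,0,1],
    [0,0,0,0,0,0,1],
  ],
)

```text
time_s: 54.78
ee_pos: [0.6324, 0.2753, 0.1302]
ee_rot: [-0.011, -0.706, 0.708, 0.013]
ft_force: [-0.0, 0.5, 0.1]
finger_gap: 0.471
```

```bash
python3 -c "
from h import *
go([.6335,.275,.091],-92)
g=grab('scene');crop(g,370,120,550,270,4,'g5')
"
```

```text
t 54.77 ee [0.6324 0.2753 0.1302] jaw -91.9 F [-0.   0.5  0.1] gap 41.5 q [ 0.24  0.72  1.03 -0.    1.39  1.85]
turn [-0.2  0.1  0.2]   new-frame shift [-1.1 39.2  0.2]   cur-frame [-1.3 39.2  0.1]
```

View pics/g5.png

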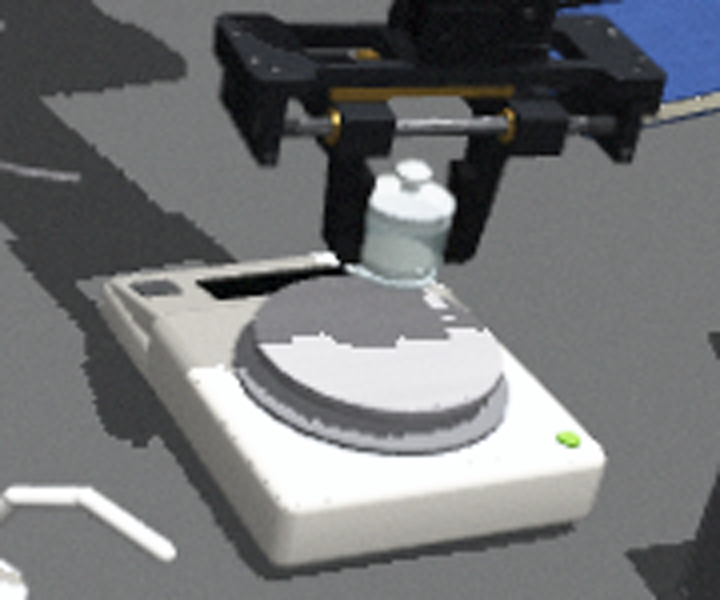

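```bash
python3 -c "
from h import *
g=grab('scene')
c=lambda x,y:(370+(x+.5)/4-.5,120+(y+.5)/4-.5)
print(plane(g,[c(398,288)],.1115),plane(g,[c(348,268),c(441,272)],.1115))
print('lid',plane(g,[c(368,200),c(456,207)],.1475), 'knob',plane(g,[c(415,168)],.1665))
print('pan', plane(g,[c(249,325),c(503,368),c(375,272),c(370,412)],.072))
"
```

```text
[[0.64719571 0.27367896 0.1115    ]] [[0.62770719 0.25621089 0.1115    ]
 [0.63457934 0.30012889 0.1115    ]]
lid [[0.62702756 0.25989728 0.1475    ]
 [0.63630613 0.29944697 0.1475    ]] knob [[0.63252536 0.277109   0.1665    ]]
pan [[0.61272275 0.2179589  0.072     ]
 [0.65959623 0.32970639 0.072     ]
 [0.56821151 0.2992685  0.072     ]
 [0.68932882 0.25171457 0.072     ]]
```

Call:
apply_moves(
  series=[
    [-0.2,0,0.2,-1.2,12,0,1],
    [0,0,0,0,12,0,1],
    [0,0,0,0,6,0,1],
    [0,0,0,0,0,0,1],
  ],
)

```text
time_s: 55.38
ee_pos: [0.6339, 0.2753, 0.0993]
ee_rot: [0.013, 0.707, -0.707, -0.011]
ft_force: [-0.6, 0.0, -0.7]
finger_gap: 0.47
```

```bash
python3 -c "
from h import *
go([.6335,.275,.091],-92)
g=grab('scene');crop(g,400,140,520,240,6,'g6')
"
```

```text
t 55.38 ee [0.6339 0.2753 0.0993] jaw -91.9 F [-0.6  0.  -0.7] gap 41.3 q [ 0.24  0.75  1.07 -0.    1.32  1.84]
turn [ 0.   0.1 -0.1]   new-frame shift [0.4 8.3 0.3]   cur-frame [0.4 8.3 0.3]
```

View pics/g6.png

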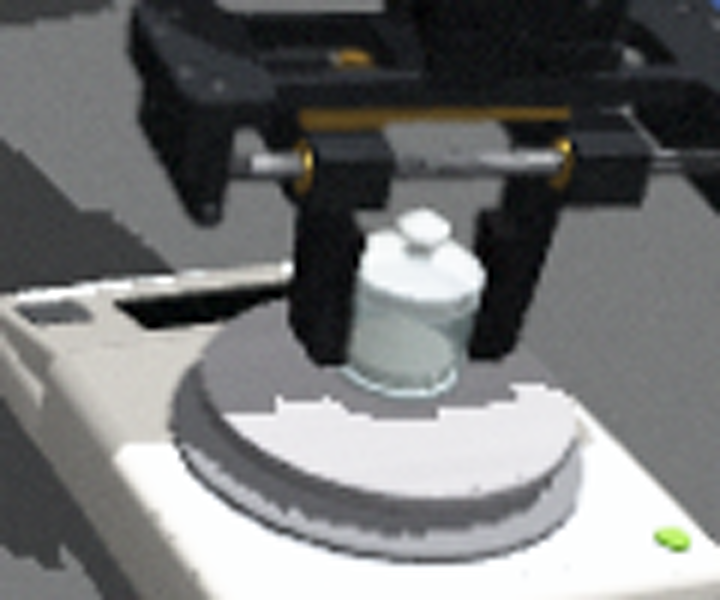

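Call:
apply_moves(
  series=[
    [0,0,0,0,4,1,1],
    [0,0,0,0,2.5,0,1],
    [0,0,0,0,1.2,0,1],
    [0,0,0,0,0,0,1],
  ],
)

```text
time_s: 55.92
ee_pos: [0.6343, 0.2743, 0.0922]
ee_rot: [0.013, 0.707, -0.707, -0.01]
ft_force: [0.5, 1.2, -0.2]
finger_gap: 0.469
```

Call:
apply_moves(
  series=[
    [0,0,0,0,0.7,0,1],
    [0,0,0,0,0,0,1],
  ],
)

```text
time_s: 56.18
ee_pos: [0.6344, 0.2744, 0.0916]
ee_rot: [0.013, 0.707, -0.707, -0.01]
ft_force: [-0.1, -0.5, -0.4]
finger_gap: 0.472
```

```bash
python3 -c "
from h import *
go([.6335,.275,.091],-92)
g=grab('scene');crop(g,400,140,520,240,6,'g7')
"
```

```text
t 56.17 ee [0.6344 0.2744 0.0916] jaw -91.9 F [-0.1 -0.5 -0.4] gap 41.5 q [ 0.24  0.75  1.08 -0.    1.3   1.84]
turn [ 0.1  0.1 -0.3]   new-frame shift [ 0.9  0.6 -0.6]   cur-frame [ 0.9  0.6 -0.6]
```

View pics/g7.png

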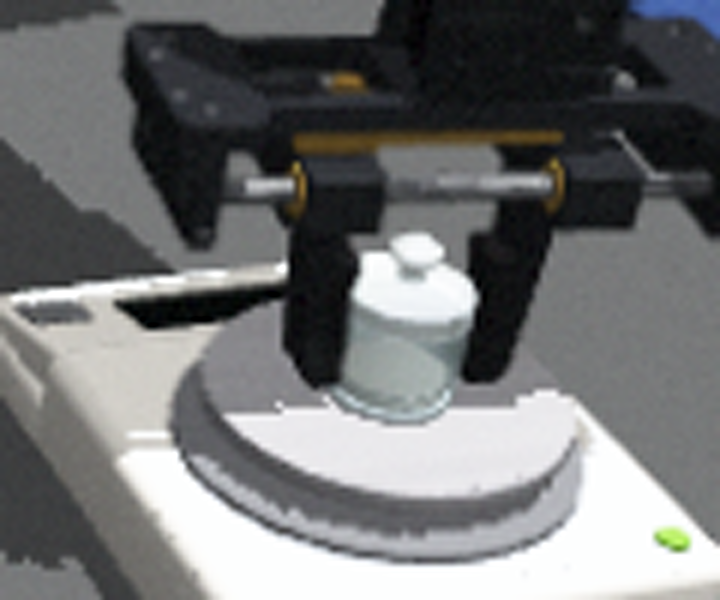

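Call:
apply_moves(
  series=[
    [0,0,0,0,0.8,0,1],
    [0,0,0,0,0.5,0,1],
    [0,0,0,0,0,0,1],
  ],
)

```text
time_s: 56.6
ee_pos: [0.6344, 0.2744, 0.0907]
ee_rot: [0.014, 0.707, -0.707, -0.01]
ft_force: [0.2, -0.0, 0.3]
finger_gap: 0.465
```

Call:
apply_moves(
  series=[
    [0,0,0,0,0.3,0,1],
    [0,0,0,0,0,0,-1],
    [0,0,0,0,0,0,-1],
    [0,0,0,0,0,0,-1],
    [0,0,0,0,0,0,-1],
    [0,0,0,0,0,0,-1],
    [0,0,0,0,0,0,-1],
  ],
)

```text
time_s: 57.48
ee_pos: [0.6345, 0.2744, 0.0903]
ee_rot: [0.014, 0.707, -0.707, -0.01]
ft_force: [0.9, 0.5, -0.3]
finger_gap: 1.004
```

Call:
apply_moves(
  series=[
    [0,0,0,0,-15,0,-1],
    [0,0,0,0,-35,0,-1],
    [0,0,0,0,-45,0,-1],
    [0,0,0,0,-45,0,-1],
    [0,0,0,40,0,0,-1],
    [0,0,0,50,0,0,-1],
    [0,0,0,50,0,0,-1],
    [0,0,0,50,0,0,-1],
    [0,0,0,30,0,0,-1],
    [0,0,0,0,0,0,-1],
  ],
)

```text
time_s: 58.72
ee_pos: [0.4082, 0.2815, 0.2434]
ee_rot: [0.019, 0.709, -0.705, -0.005]
ft_force: [0.1, 0.3, -0.4]
finger_gap: 0.999
```

```bash
python3 -c "
from h import *
go([.6335,.275,.091],-92)
f=grab('top','h_top');crop(f,150,110,270,210,6,'h1')
g=grab('scene','h_scene');crop(g,400,140,520,240,6,'h2')
"
```

```text
t 58.73 ee [0.4082 0.2815 0.2434] jaw -91.9 F [ 0.1  0.3 -0.4] gap 87.9 q [ 0.37  0.28  1.47 -0.    1.37  1.97]
turn [ 0.4  0.1 -1.1]   new-frame shift [-225.4  152.4   -1.3]   cur-frame [-2.224e+02  1.567e+02 -1.000e-01]
```

View pics/h_top.png

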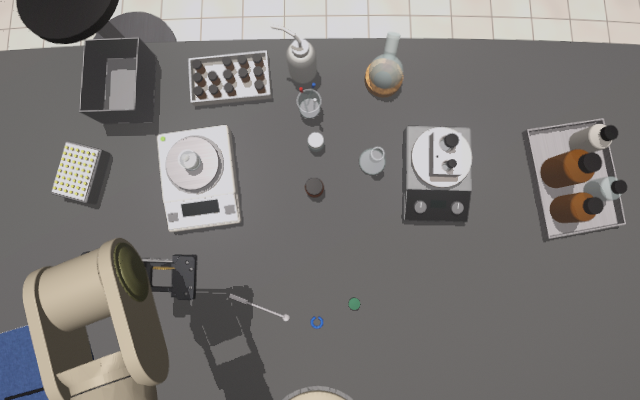

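View pics/h1.png

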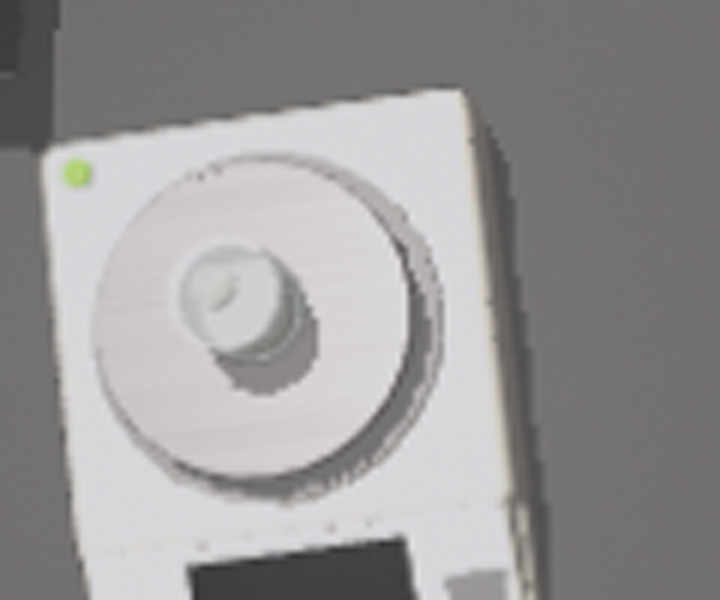

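View pics/h_scene.png

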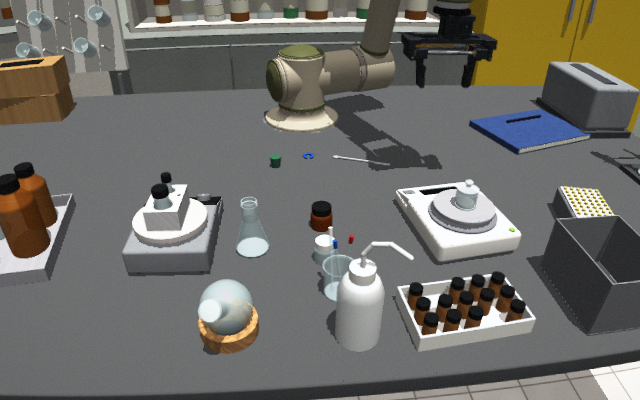

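```bash
python3 -c "
from h import *
f=grab('top');crop(f,350,130,480,220,6,'h3')
c=lambda x,y:(150+(x+.5)/6-.5,110+(y+.5)/6-.5)
print('pan',plane(f,[c(94,320),c(409,310),c(250,155),c(255,479)],.072)[:,:2])
print('lid',plane(f,[c(230,298)],.110)[:,:2],'knob',plane(f,[c(217,290)],.127)[:,:2])
g=grab('scene');crop(g,120,170,280,270,5,'h4')
"
```

```text
pan [[0.63114981 0.33313202]
 [0.63328807 0.21415568]
 [0.69277299 0.27538245]
 [0.57097764 0.27071819]]
lid [[0.63183694 0.2696898 ]] knob [[0.63167103 0.2690675 ]]
```

View pics/h3.png

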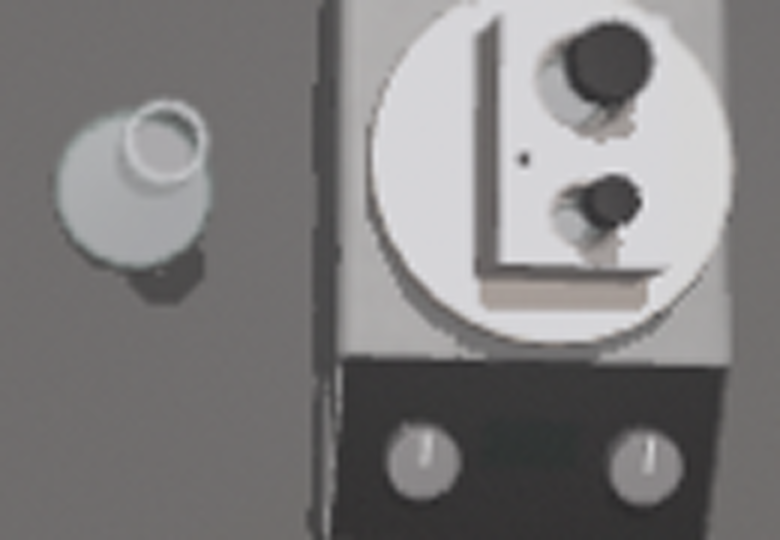

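View pics/h4.png

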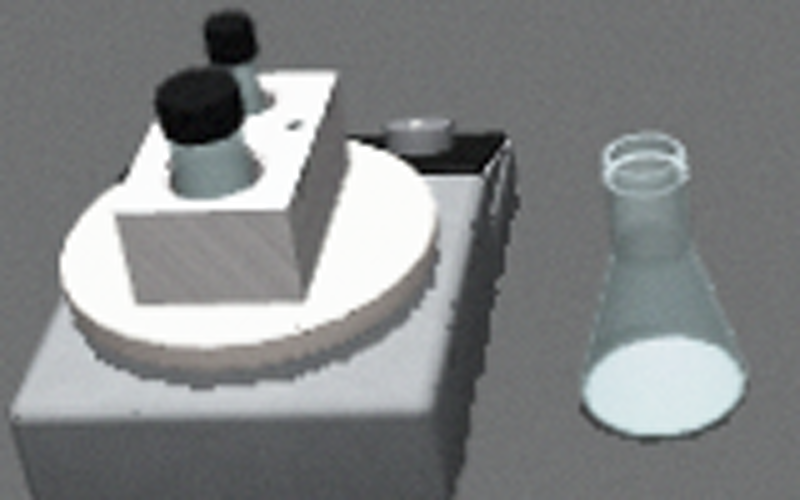

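View pics/h2.png

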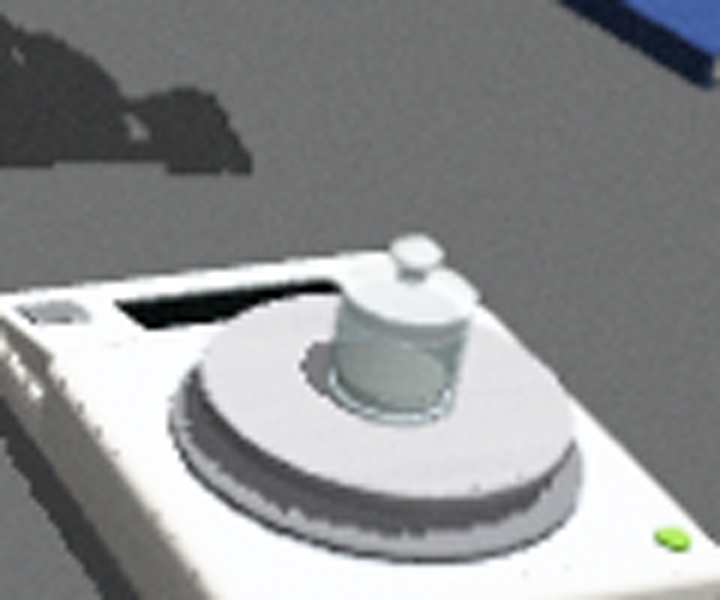

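```bash
python3 -c "
from h import *
f=grab('top');g=grab('scene')
c=lambda x,y:(350+(x+.5)/6-.5,130+(y+.5)/6-.5)
print('flask top',plane(f,[c(55,189),c(212,189),c(133,270)],.003)[:,:2],'rim',plane(f,[c(166,142)],.108)[:,:2])
print('casing edge z58',plane(f,[c(343,200)],.058)[:,:2])
print('caps',plane(f,[c(609,62)],.154)[:,:2],plane(f,[c(610,202)],.153)[:,:2])
c=lambda x,y:(120+(x+.5)/5-.5,170+(y+.5)/5-.5)
print('flask sc',plane(g,[c(582,388),c(746,383),c(664,438)],.0)[:,:2],'rim',plane(g,[c(645,163)],.108)[:,:2])
print('caps sc',plane(g,[c(199,88)],.154)[:,:2],plane(g,[c(231,22)],.153)[:,:2])
# tops of block visible seating: vial cap top heights consistent?
go([.6335,.275,.091],-92)
"
```

```text
flask top [[ 0.6423038  -0.10428251]
 [ 0.64184582 -0.16636175]
 [ 0.6098194  -0.13443163]] rim [[ 0.64083232 -0.13466464]]
casing edge z58 [[ 0.6279349  -0.20716934]]
caps [[ 0.65889077 -0.2804397 ]] [[ 0.61090961 -0.27907662]]
flask sc [[ 0.63587061 -0.16455297]
 [ 0.63738728 -0.1015325 ]
 [ 0.66837372 -0.13222666]] rim [[ 0.64665428 -0.13213624]]
caps sc [[ 0.66001187 -0.27980003]] [[ 0.61235248 -0.27801651]]
t 59.02 ee [0.4104 0.2812 0.2416] jaw -92.1 F [ 0.7  0.5 -0.4] gap 88.1 q [ 0.36  0.29  1.46 -0.    1.37  1.97]
turn [ 0.3 -0.1 -1. ]   new-frame shift [-223.2  150.6   -1.6]   cur-frame [-220.5  154.4   -1. ]
```

```bash
python3 -c "
from h import *
print(env.job_done())"
```

```text
the job is handed in; nothing more can be done
None
```

The bench is laid out as asked and the job is handed in, at about 59 s of the 120 s allowed. I placed the block first, then the large vial, the small vial, the flask and the weighing bottle. The gripper ended open and clear of everything.

| Item | Last check | Result |
|---|---|---|
| Heating block | Centre against the centre of the hotplate's plate, both views | Within about 1 mm |
| Both vials | Cap positions match their wells at the seated height, both views | Within about 2 mm; no noticeable contact force going in |
| Conical flask | Clear bench to the hotplate's casing | About 41 mm, upright and level with the plate's middle |
| Weighing bottle | Distance from the pan's centre | About 4 mm off in the top view, about 0–2 mm in the scene view |
| Bystander jars | Last pictures | Where they started |

The two cameras disagreed by up to about 4 mm sideways on the left of the bench. That is why the bottle's offset is uncertain. I judged it close enough to the middle of the pan and left it.

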